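# Load a blood tube on the roller mixer

## Task

Pry the clear hood of the tube roller mixer off its catch by its blue front lip and swing it back past its balance point, so that it stays open on its own; be gentle, do not force the hood or fling it against its stop. Then take the blood tube from the white tray and lay it lengthwise in the front groove, between the two rollers nearest the lip, with its whole length on the rollers. Leave the hood open and the tube that already lies in the rear groove where it is.

Things in the scene. Friction and masses are not known exactly. Their poses are not given: they have to be found in the camera images.
- mixer: tube roller mixer, fixed: white housing 140 (x) x 220 (y) x 60 mm high. Origin: centre of its underside; z up, y along the rollers, -x the front (lip side, towards the robot), +x the hinge side. Five black rollers, 18 mm thick, 176 mm long, lie along y at x = -40, -20, 0, 20, 40 mm, tops 83 mm up, between bearing plates 88 mm high at y = +-92 mm. A knob juts 12 mm from the front, 34 mm up
- hood (a joint): clear hood over the rollers, 0.42 kg +- 30 %, 206 mm wide, 122 deep, 42 high, open below, hinged at its lower far edge (axis along mixer y); 0 = shut, grows as the front swings up and back, stop at 1.78 rad. Ball catches hold it shut: an upward pull of 4 to 10 N at the lip clicks them free within 0.08 rad. It falls shut below about 1.2 rad and back to its stop beyond 1.3; the hinge is damped
- hood_hinge (a point): middle of the hood's hinge axis, 90 mm above the desk and 60 mm behind the mixer's centre
- hood_lip (a point): middle of the front edge of the hood's blue lip; moves with the hood. Lip: plate 120 mm wide (y), 4 mm thick. Shut, it slopes up 32 degrees towards the robot, from the foot of the hood's front wall (95 mm above the desk, 122 mm ahead of the hinge) to this edge (111 mm up, 146 mm ahead). The space under and before it is free, so a closed fingertip pointing ahead and down gets under it
- front_groove (a point): the front groove, between the two rollers nearest the lip: where the centre of a tube lying in it comes, 87 mm above the desk, 30 mm in front of the mixer's centre; axes as the mixer's (groove along y)
- tube_center (a point): centre of the loose blood tube, 77 mm long, 20 g, dark red foot and purple cap; its z axis runs along the tube to the cap. Glass 12.8 mm thick, cap 15.6 mm thick over the last 19 mm. It lies level in the middle cradle of the tray, centre 16 mm above the desk
- tray: white sample tray, fixed, 124 (x) x 112 (y) mm, wall 13 mm high, floor 3 mm thick; origin: centre of its underside. The tube lies along its y over its centre, on two notched cross bars 11 mm high at y = -26 and +29 mm; between them (y = -22 to +25 mm) the floor is free for the fingers
- mixed_tube_center (a point): centre of another tube of the same size, which lies in the rear groove of the mixer (30 mm behind its centre) under the hood

How it is judged:
By the outcome, as a careful person would: the job done as asked, in the order asked, and still so for the second after the job is handed in, with the robot touching nothing.
It also fails if it takes over 58 s, if anything falls off the work surface, if the arm or the gripper's body presses on something with over 40 N, if the wrist force passes 120 N, or if a joint passes its speed limit or range.

## Robot

A 7-joint arm with a two-finger parallel gripper is mounted at the origin on a cart in front of the work surface, level with it; the furniture and walls round the work are solid. World frame = base frame: x ahead of the robot, y to its left, z up, the work surface at z = 0. Lengths are in m, angles in rad, forces in N, time in s.
With the tool pointing down it reaches from about 0.4 to 0.875 m from the base axis. Payload 19.3 kg.
Tool frame: the origin (TCP) lies between the finger pads; the fingertips stand 19 mm ahead of it and the grasp point (between the pads) is the TCP; z points along the fingers, y is the direction in which the jaws open and shut (so a half turn about z gives the same grasp; the last joint's range is limited). The gripper opens to 85 mm and grips with 20 to 120 N. Pads are 22 mm wide; open, the fingers measure 114 mm over their backs; the gripper's body (76 mm by 85 mm) begins 54 mm behind the grasp point. The pads swing forward as they close: fully open they stand 13 mm farther back than shut.
Start: joints at [-1.224, 0.521, -0.036, 1.599, 0.021, 1.021, -0.113], TCP at [0.253, 0.571, 0.25] pointing down, gripper open.
Joint ranges: [-2.91, 2.91], [-0.3, 2.13], [-1.5, 1.42], [0.17, 2.43], [-1.26, 4.41], [0.16, 1.93], [-2.52, 2.52]. Speed limits (rad/s): [1.89, 1.89, 2.39, 2.39, 3.01, 3.01, 3.01].

## Interface

Orientations are given as [roll, pitch, yaw] about the fixed x, y, z axes, in that order (R = Rz(yaw) Ry(pitch) Rx(roll)).
In Python, from workcell import status, imaging, bot gives the robot as it stands.
- The arm moves only by the shell command python3 -m handwheel 'ROWS' [FORCE]. ROWS is JSON, a list of rows, each an object with "offset": the shift along the tool's x, y, z in mm, a list of three; "rot": the turn, a rotation vector about the tool's x, y, z in degrees, a list of three; "claw": the opening, from -1 (shut) to 1 (fully open). A call has 1 to 12 rows; each row shifts and turns the commanded pose from where the row before left it, along the tool's axes as they then stand; what a row does not reach is not made up. A row lasts 1/10 s, in which the tool goes at most 50 mm and 8.59 degrees, less where a joint would pass 70% of its speed; a pose out of reach is approached as far as the arm can. A call is refused whole if a number of a shift passes 50 or a number of a turn 8.59, either way. A call with a gripper value outside its range is refused whole. The fingers move at their own pace and stop on an object; FORCE is the grip in N (left out, the last holds). Time passes only in rows, so rows that do not move let the fingers close. It gives the time, the measured TCP pose, the force and the opening at its end, in the units of the state.
- status.observe(): the state, without advancing time (a new reading comes with each control period).
- imaging.grab_frame(name): name is "scene" or "top" or "wrist"; returns a dict with "color" (384x512x3 uint8, red, green, blue), "range_z" (384x512 float32, m along the optical axis (not along the pixel's ray), 0 where there is no reading), "fx", "fy", "cx", "cy" (pixels), "distortion" ([k1, k2, p1, p2, k3] as OpenCV has them; the pictures are not rectified), "camera_from_world" (4x4, takes a point from world to camera coordinates). Camera axes: x right, y down, z forward; pixel columns grow to the right and rows downward; lengths in m; the calibration is good to about 2 mm. A picture is of the moment at which its call begins.
- bot.job_done(): hands the job in, once; it reports no verdict.
Trained networks look in the newest picture that a camera, given by its name, has taken for a name from the list of things; names that differ only in an ending like _2 or _b are one class to them, and where a whole thing is asked for, a point or a joint stands for the part that bears it (a point fixed in the world has none). Each returns a list of dicts, best first, with "conf" (0 to 1); they miss things now and then, are a little off and sometimes report something else, mostly with a low value. They report only what shows in the picture. A call takes as long as a camera call.
- imaging.regions_of(thing, camera): "region" (384x512 bool, what is visible of it) and "box" ([centre column, centre row, width, height] in pixels, round what is visible of it).
- imaging.mark_of(thing, camera): "uv" ([column, row] in pixels: a listed point, or the origin of a listed thing).
The state is a dict: "clock": time; "qpos": joint angles; "qd": joint speeds; "joint_efforts": joint torques, N m; "position": TCP position; "tool_rot": TCP orientation; "force": force on the tool from outside, world axes, zero at the start; "moment": the same for the moment, N m; "grip_width": finger opening in m.
Only numpy, scipy, OpenCV 4.12 (cv2) and the standard library are available. Lean on these libraries where they do the work, as an engineer would, in place of code of your own. Each camera call takes 0.05 s, during which the arm holds its last target.

## Working session

There is one attempt and no reset: what is moved stays moved. The work goes in short steps, Python scripts to look and compute and a shell command to move; the robot and the scene stay as the last step left them, time stands still between calls to the robot, and variables do not carry over. Pictures are saved under pics/ and viewed, and the job is handed in when it is done.

```bash
mkdir -p pics; ls
cat > h.py <<'E'
import numpy as np, cv2
from workcell import status, imaging, bot
from scipy.spatial.transform import Rotation as R
def save(f,n): cv2.imwrite('pics/'+n+'.png',cv2.cvtColor(f['color'],cv2.COLOR_RGB2BGR))
def world(f,uv,z=None,plane=None):
    K=np.array([[f['fx'],0,f['cx']],[0,f['fy'],f['cy']],[0,0,1.]])
    p=cv2.undistortPoints(np.array([[uv]],float),K,np.array(f['distortion'],float))[0,0]
    T=np.linalg.inv(np.array(f['camera_from_world']))
    d=np.array([p[0],p[1],1.])
    if plane is not None:
        o=T[:3,3];w=T[:3,:3]@d
        return o+w*(plane-o[2])/w[2]
    if z is None:
        u,v=int(round(uv[0])),int(round(uv[1]))
        z=f['range_z'][v,u]
    return T[:3,:3]@(d*z)+T[:3,3]
def cloud(f,mask):
    v,u=np.nonzero(mask&(f['range_z']>0))
    K=np.array([[f['fx'],0,f['cx']],[0,f['fy'],f['cy']],[0,0,1.]])
    p=cv2.undistortPoints(np.stack([u,v],1).astype(float)[:,None],K,np.array(f['distortion'],float))[:,0]
    T=np.linalg.inv(np.array(f['camera_from_world']))
    z=f['range_z'][v,u][:,None]
    return (np.hstack([p,np.ones((len(p),1))])*z)@T[:3,:3].T+T[:3,3]
E
python3 - <<'E'
from h import *
s=status.observe(); print(s)
for c in ['scene','top','wrist']:
    f=imaging.grab_frame(c); save(f,c+'0')
    print(c,np.linalg.inv(f['camera_from_world']).round(3).tolist())
    for t in ['mixer','hood_hinge','hood_lip','front_groove','tube_center','tray','mixed_tube_center']:
        m=imaging.mark_of(t,c)
        print(t,[(np.round(x['uv'],1).tolist(),round(x['conf'],2),world(f,x['uv'],plane={'mixer':0,'hood_hinge':.09,'hood_lip':.111,'front_groove':.087,'tube_center':.016,'tray':0,'mixed_tube_center':.087}[t]).round(4).tolist()) for x in m[:2]])
E
```

```text
pics
{'clock': 0.0, 'qpos': array([-1.22417966,  0.52202875, -0.03630533,  1.5999915 ,  0.02119736,
        1.0210985 , -0.11277937]), 'qd': array([ 4.34605613e-04,  4.59172880e-04, -1.07066080e-03, -4.96806082e-04,
       -1.62326718e-03, -1.72374503e-03, -7.53017338e-05]), 'joint_efforts': array([-2.98666992e-04, -9.27095032e+01,  1.97975256e+00, -3.69932592e+01,
        1.78412109e-02,  7.96813139e-03, -7.38980179e-05]), 'position': array([0.25294961, 0.57118592, 0.24972269]), 'tool_rot': array([-3.14045495e+00,  8.99179231e-05,  2.72476588e+00]), 'force': array([-1.17233994, -0.204394  ,  0.30046364]), 'moment': array([-0.08892639,  0.03129826, -0.0475826 ]), 'grip_width': 0.08549899628733844}
scene [[-0.734, -0.392, 0.555, 0.018], [-0.679, 0.438, -0.589, 0.457], [-0.012, -0.809, -0.587, 0.601], [0.0, 0.0, 0.0, 1.0]]
mixer [([191.6, 261.2], 0.98, [0.5186, 0.106, 0.0])]
hood_hinge []
hood_lip [([214.9, 242.7], 0.71, [0.43, 0.1177, 0.111])]
front_groove [([196.6, 236.6], 0.92, [0.4855, 0.1118, 0.087])]
tube_center [([306.2, 196.1], 0.54, [0.4697, -0.1886, 0.016])]
tray [([302.3, 200.2], 0.75, [0.4792, -0.188, 0.0])]
mixed_tube_center []
top [[-0.026, -0.975, 0.223, 0.284], [-1.0, 0.024, -0.012, -0.028], [0.007, -0.223, -0.975, 0.953], [0.0, 0.0, 0.0, 1.0]]
mixer [([177.7, 183.2], 0.88, [0.5164, 0.1059, 0.0])]
hood_hinge []
hood_lip [([162.0, 216.0], 0.6, [0.4313, 0.1174, 0.111]), ([326.7, 202.1], 0.24, [0.4488, -0.1703, 0.111])]
front_groove [([168.7, 186.5], 0.55, [0.4894, 0.11, 0.087])]
tube_center [([325.5, 201.4], 0.54, [0.4689, -0.1841, 0.016])]
tray [([327.5, 203.4], 0.79, [0.4679, -0.1906, 0.0])]
mixed_tube_center []
wrist [[0.406, 0.87, 0.279, 0.182], [0.914, -0.386, -0.124, 0.602], [0.0, 0.305, -0.952, 0.374], [0.0, 0.0, 0.0, 1.0]]
mixer []
hood_hinge []
hood_lip []
front_groove []
tube_center []
tray []
mixed_tube_center []
```

View pics/scene0.png

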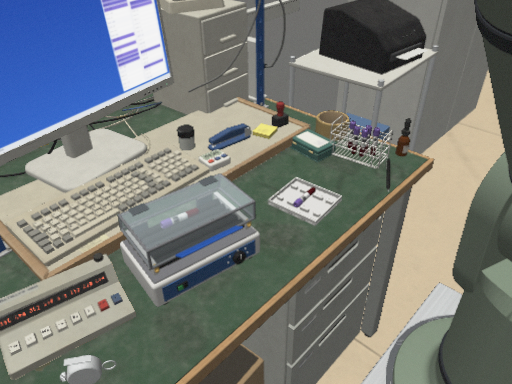

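View pics/top0.png

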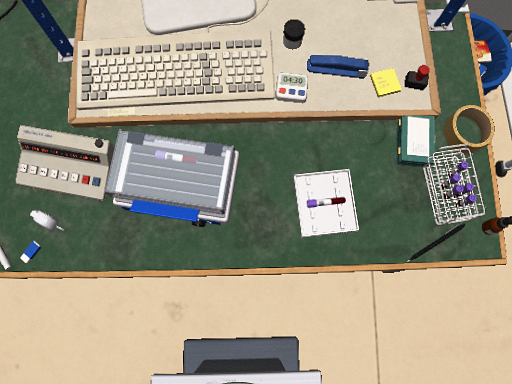

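The overview shows the mixer at about (180,180) in the top view with its blue lip at (162,212), slightly rotated. The tray is at (326,202), with the tube's purple cap to the left. Next I'll refine the yaws.

```bash
python3 - <<'E'
from h import *
for c in ['top','scene']:
    f=imaging.grab_frame(c)
    for t in ['hood_lip','tube_center','tray','mixer']:
        r=imaging.regions_of(t,c)
        for x in r[:2]:
            m=x['region']; P=cloud(f,m)
            print(c,t,round(x['conf'],2),m.sum(),np.round(x['box'],0).tolist(),'med',np.median(P,0).round(4),'z5/95',np.percentile(P[:,2],[5,95]).round(3))
            if t in('tray','tube_center'):
                uv=np.argwhere(m)[:,::-1]
                Q=np.array([world(f,p,plane=.013 if t=='tray' else .018) for p in uv[::3]])[:,:2].astype(np.float32)
                print('  rect',cv2.minAreaRect(Q*1000))
    hsv=cv2.cvtColor(f['color'],cv2.COLOR_RGB2HSV)
    blue=(hsv[...,0]>100)&(hsv[...,0]<125)&(hsv[...,1]>170)&(hsv[...,2]>80)
    P=cloud(f,blue); k=(P[:,2]>.088)&(P[:,2]<.125)&(abs(P[:,0]-.43)<.08)&(abs(P[:,1]-.11)<.12)
    P=P[k]; print(c,'lip pts',len(P))
    if len(P)>20:
        Q=(P[:,:2]*1000).astype(np.float32); print(cv2.minAreaRect(Q)); 
        print(P[:,2].min(),P[:,2].max()); n=np.linalg.svd(P-P.mean(0))[2]; print(P.mean(0),n)
    # mixer housing top & hood
    P=cloud(f,np.ones(f['range_z'].shape,bool)); k=(P[:,2]>.118)&(P[:,2]<.14)&(abs(P[:,0]-.52)<.12)&(abs(P[:,1]-.11)<.16)
    if k.sum()>20: print('hoodtop',k.sum(),cv2.minAreaRect((P[k][:,:2]*1000).astype(np.float32)))
E
python3 - <<'E'
import sys;sys.path.insert(0,'.')
from h import *
f=imaging.grab_frame('top')
b=cv2.resize(f['color'][110:250,90:370],None,fx=2.85,fy=2.85,interpolation=cv2.INTER_CUBIC); cv2.imwrite('pics/topz.png',b[...,::-1])
E
```

```text
top hood_lip 0.88 8901 [169.0, 174.0, 130.0, 91.0] med [0.5001 0.1021 0.1313] z5/95 [0.104 0.134]
top hood_lip 0.16 9980 [174.0, 179.0, 137.0, 98.0] med [0.4964 0.0954 0.1311] z5/95 [0.058 0.134]
top tube_center 0.54 10046 [173.0, 179.0, 133.0, 93.0] med [0.4963 0.0956 0.1311] z5/95 [0.057 0.134]
  rect ((524.7615966796875, 116.18916320800781), (254.70069885253906, 171.85958862304688), 79.15029907226562)
top tube_center 0.5 264 [325.0, 203.0, 38.0, 10.0] med [ 0.4685 -0.1827  0.0205] z5/95 [0.016 0.024]
  rect ((469.0791320800781, -183.754150390625), (13.725424766540527, 74.29243469238281), 4.880550861358643)
top tray 0.78 3452 [327.0, 203.0, 64.0, 64.0] med [ 0.4652 -0.1865  0.0034] z5/95 [0.    0.013]
  rect ((468.22607421875, -185.02996826171875), (126.36115264892578, 115.44522094726562), 4.65391731262207)
top mixer 0.61 10196 [172.0, 180.0, 136.0, 100.0] med [0.496  0.0958 0.131 ] z5/95 [0.051 0.134]
top lip pts 813
((443.31494140625, 114.7164306640625), (119.74224853515625, 24.247278213500977), 80.02848052978516)
0.09428870298986936 0.11468546917657008
[0.44261116 0.11447344 0.1
[... 589 characters left out ...]
, 74.0, 51.0] med [ 0.4633 -0.1832  0.0073] z5/95 [0.004 0.016]
  rect ((469.0173645019531, -181.75669860839844), (131.36122131347656, 126.5658187866211), 5.536112308502197)
scene mixer 0.71 12359 [189.0, 238.0, 140.0, 132.0] med [0.4719 0.1332 0.1164] z5/95 [0.029 0.136]
scene lip pts 289
((443.5534362792969, 118.4654541015625), (117.27180480957031, 22.88466453552246), 78.92440795898438)
0.09971864573669575 0.11611593602962605
[0.44229049 0.12393623 0.10971714] [[ 0.21976851  0.97469588 -0.04086244]
 [ 0.83609886 -0.20976891 -0.50688826]
 [ 0.50263357 -0.07723304  0.86104271]]
hoodtop 6055 ((511.7110290527344, 104.07810974121094), (210.93495178222656, 118.93991088867188), 79.63246154785156)
```

View pics/topz.png

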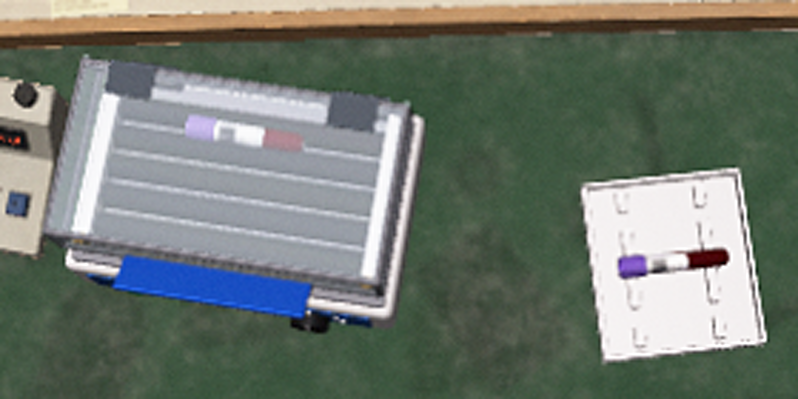

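```bash
python3 -m handwheel '[{"offset":[-25,-30,0],"rot":[0,0,0],"claw":-1},{"offset":[-25,-30,0],"rot":[0,0,0],"claw":-1},{"offset":[-25,-30,0],"rot":[0,0,0],"claw":-1},{"offset":[-25,-30,0],"rot":[0,0,0],"claw":-1},{"offset":[-25,-30,0],"rot":[0,0,0],"claw":-1},{"offset":[-25,-30,0],"rot":[0,0,0],"claw":-1},{"offset":[-25,-30,0],"rot":[0,0,0],"claw":-1},{"offset":[-25,-30,0],"rot":[0,0,0],"claw":-1},{"offset":[-25,-30,0],"rot":[0,0,0],"claw":-1},{"offset":[-25,-30,0],"rot":[0,0,0],"claw":-1},{"offset":[-25,-30,0],"rot":[0,0,0],"claw":-1},{"offset":[-25,-30,0],"rot":[0,0,0],"claw":-1}]' 40; python3 -c "
from h import *
print(status.observe())"
```

```text
clock: 2.95
position: [0.3819, 0.1193, 0.2506]
tool_rot: [3.141, 0.0, 2.725]
force: [1.5, -0.4, 0.6]
grip_width: -0.0003
{'clock': 2.95, 'qpos': array([-0.57579579,  0.15993962,  0.14029836,  2.15576582, -0.03043029,
        0.82684632,  0.73741053]), 'qd': array([ 0.67473886, -0.04313594,  0.32046019,  0.06466548, -0.06271893,
       -0.02154137,  1.02825765]), 'joint_efforts': array([ -9.21934783, -49.74378705,  -0.75443834, -30.59227467,
         0.18551077,   0.28097989,  -3.54889914]), 'position': array([0.38185851, 0.11934001, 0.25058108]), 'tool_rot': array([3.14090031e+00, 4.48579410e-04, 2.72487922e+00]), 'force': array([ 1.52148269, -0.3671441 ,  0.57915841]), 'moment': array([-0.0500328 , -0.07664866,  0.00818154]), 'grip_width': -0.0003498174929184901}
```

```bash
python3 -m handwheel '[{"offset":[0,0,0],"rot":[0,0,-7],"claw":-1},{"offset":[0,0,0],"rot":[0,0,-7],"claw":-1},{"offset":[0,0,0],"rot":[0,-7.5,0],"claw":-1},{"offset":[0,0,0],"rot":[0,-7.5,0],"claw":-1},{"offset":[0,0,0],"rot":[0,-7.5,0],"claw":-1},{"offset":[0,0,0],"rot":[0,-7.5,0],"claw":-1},{"offset":[0,0,0],"rot":[0,0,0],"claw":-1}]'; python3 -c "
from h import *
s=status.observe();print(s['qpos'].round(3));print(R.from_euler('xyz',s['tool_rot']).as_matrix().round(3))"
```

```text
clock: 3.65
position: [0.3808, 0.1164, 0.249]
tool_rot: [-3.122, 0.409, 2.968]
force: [-0.8, -0.7, -0.1]
grip_width: 0.0004
[-0.768  0.028  0.067  2.399  0.644  0.554  0.166]
[[-0.904  0.18   0.388]
 [ 0.158  0.984 -0.088]
 [-0.398 -0.018 -0.917]]
```

```bash
cat >> h.py <<'E'
def tgtR(az,tau):  # tool tilt tau from down, leaning toward azimuth az (deg)
    a=np.radians(az);t=np.radians(tau);u=np.array([np.cos(a),np.sin(a),0]);k=np.array([0,0,1.])
    z=np.sin(t)*u-np.cos(t)*k;x=-np.cos(t)*u-np.sin(t)*k
    return np.stack([x,np.cross(z,x),z],1)
def cur():
    s=status.observe();return s['position'],R.from_euler('xyz',s['tool_rot']).as_matrix(),s
C0=np.array([.516,.104,0]);ym=np.radians(-10);M=np.array([[np.cos(ym),-np.sin(ym),0],[np.sin(ym),np.cos(ym),0],[0,0,1]])
E
python3 - <<'E'
from h import *
p,Rc,s=cur()
for t in [tgtR(-48,23),tgtR(-48,45)]:
    print((R.from_matrix(Rc.T@t).as_rotvec(degrees=True)).round(1))
print(R.from_matrix(tgtR(-48,23).T@tgtR(-48,45)).as_rotvec(degrees=True).round(1))
pre=np.array([.384,.1586,.25]); print('off in cur tool', (Rc.T@(pre-p)*1000).round(1), 'down in tgt tool',(tgtR(-48,45).T@np.array([0,0,-150])).round(1))
E
```

```text
[13.9  0.7 35. ]
[ 20.5 -20.5  31.9]
[  0. -22.   0.]
off in cur tool [ 3.4 42.1 -3.4] down in tgt tool [106.1   0.  106.1]
```

```bash
python3 -m handwheel '[{"offset":[0,14,0],"rot":[0,0,0],"claw":-1},{"offset":[0,14,0],"rot":[0,0,0],"claw":-1},{"offset":[3,14,-3],"rot":[0,0,0],"claw":-1},{"offset":[0,0,0],"rot":[2.8,0.1,7],"claw":-1},{"offset":[0,0,0],"rot":[2.8,0.1,7],"claw":-1},{"offset":[0,0,0],"rot":[2.8,0.1,7],"claw":-1},{"offset":[0,0,0],"rot":[2.8,0.1,7],"claw":-1},{"offset":[0,0,0],"rot":[2.8,0.1,7],"claw":-1},{"offset":[0,0,0],"rot":[0,-7.4,0],"claw":-1},{"offset":[0,0,0],"rot":[0,-7.4,0],"claw":-1},{"offset":[0,0,0],"rot":[0,-7.4,0],"claw":-1},{"offset":[0,0,0],"rot":[0,0,0],"claw":-1}]'; python3 -c "
from h import *
p,Rc,s=cur();print(s['qpos'].round(3));print(Rc.round(3)); print(R.from_matrix(Rc.T@tgtR(-48,45)).as_rotvec(degrees=True).round(1)); print((Rc.T@(np.array([.384,.1586,.0985])-p)*1000).round(1))"
```

```text
clock: 4.85
position: [0.3843, 0.1608, 0.2485]
tool_rot: [-3.135, 0.795, 2.311]
force: [0.6, -0.3, 0.5]
grip_width: 0.0002
[-1.133  0.335  0.054  2.248  0.844  1.077 -0.956]
[[-0.472  0.741  0.477]
 [ 0.517  0.671 -0.531]
 [-0.714 -0.005 -0.7  ]]
[-0.1  0.6  0.3]
[106.  -1. 106.]
```

```bash
python3 -m handwheel '[{"offset":[20,0,20],"rot":[0,0,0],"claw":-1},{"offset":[20,0,20],"rot":[0,0,0],"claw":-1},{"offset":[20,0,20],"rot":[0,0,0],"claw":-1},{"offset":[20,0,20],"rot":[0,0,0],"claw":-1},{"offset":[14,0,14],"rot":[0,0,0],"claw":-1},{"offset":[12,-1,12],"rot":[0,0,0],"claw":-1},{"offset":[0,0,0],"rot":[0,0,0],"claw":-1}]'
python3 - <<'E'
from h import *
p,Rc,s=cur();print(p,s['qpos'].round(3)); print(R.from_matrix(Rc.T@tgtR(-48,45)).as_rotvec(degrees=True).round(1))
f=imaging.grab_frame('scene');b=cv2.resize(f['color'][140:340,80:330],None,fx=3,fy=3,interpolation=cv2.INTER_CUBIC); cv2.imwrite('pics/s1.png',b[...,::-1])
f=imaging.grab_frame('wrist');save(f,'w1')
g=(M.T@(p-C0))*1000; print('TCP mixer frame',g.round(1))
E
```

```text
clock: 5.55
position: [0.3851, 0.1566, 0.0986]
tool_rot: [-3.136, 0.79, 2.304]
force: [-0.1, 0.8, 0.4]
grip_width: -0.0002
[0.38505541 0.15655558 0.09863985] [-1.14   0.687  0.08   2.316  1.069  0.803 -1.357]
[-0.3  0.3  0. ]
TCP mixer frame [-138.1   29.    98.6]
```

View pics/s1.png

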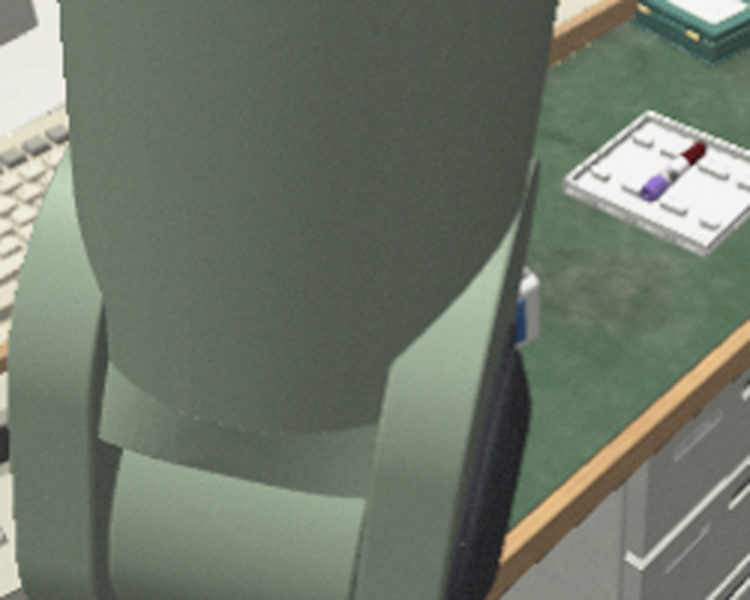

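View pics/w1.png

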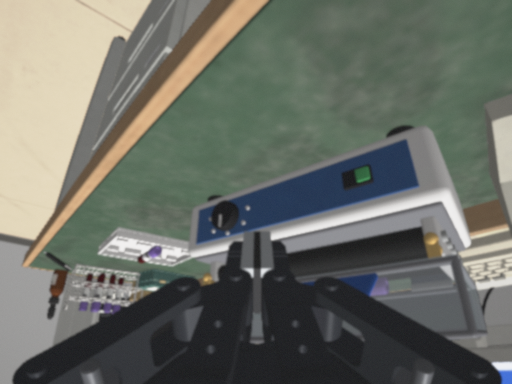

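The scene view is blocked by the arm. The wrist view is upside down: the closed fingers are at (256,260), the front panel above them, the knob at (222,215) and the blue lip behind the fingers at about (345,285). I'll slide in under the lip.

```bash
python3 -m handwheel '[{"offset":[-7,0,7],"rot":[0,0,0],"claw":-1},{"offset":[-7,0,7],"rot":[0,0,0],"claw":-1},{"offset":[-7,0,7],"rot":[0,0,0],"claw":-1},{"offset":[-7,0,7],"rot":[0,0,0],"claw":-1},{"offset":[-5,0,5],"rot":[0,0,0],"claw":-1},{"offset":[0,0,0],"rot":[0,0,0],"claw":-1}]'
python3 - <<'E'
from h import *
p,Rc,s=cur();print(p,s['qpos'].round(3)); 
f=imaging.grab_frame('wrist');save(f,'w2')
f=imaging.grab_frame('top');b=cv2.resize(f['color'][100:300,60:310],None,fx=3,fy=3,interpolation=cv2.INTER_CUBIC); cv2.imwrite('pics/t2.png',b[...,::-1])
g=(M.T@(p-C0))*1000; print('TCP mixer frame',g.round(1))
E
```

```text
clock: 6.25
position: [0.4168, 0.121, 0.1005]
tool_rot: [-3.141, 0.792, 2.301]
force: [-0.5, 0.4, -0.1]
grip_width: 0.0004
[0.41681983 0.12101209 0.10046488] [-1.067  0.686  0.134  2.336  1.183  0.749 -1.363]
TCP mixer frame [-100.6   -0.5  100.5]
```

View pics/w2.png

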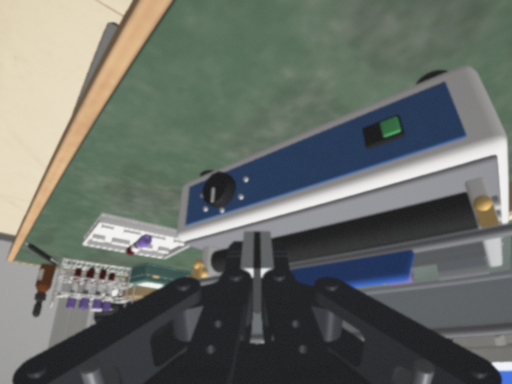

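View pics/t2.png

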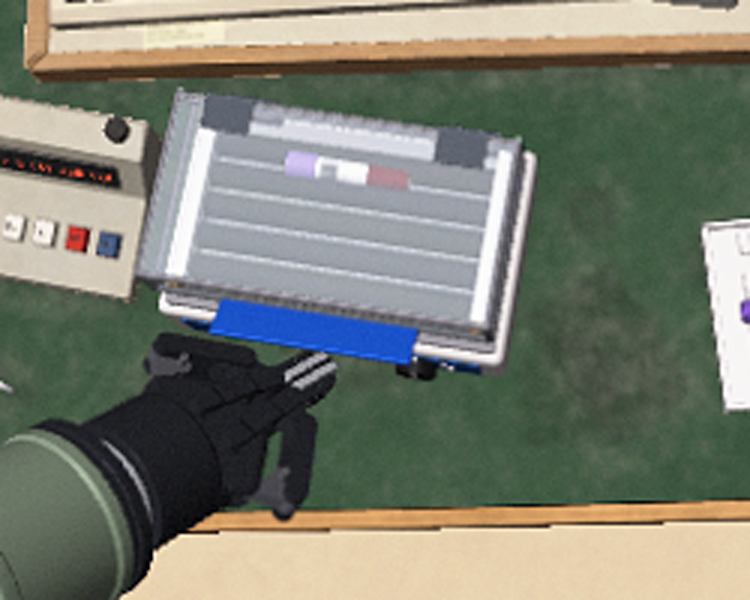

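The top view shows the fingertips at about (325,358), just at the lip edge and not yet under it. I need about 15 mm more in the mixer's x, 3 mm lower.

```bash
python3 -m handwheel '[{"offset":[2,0,2],"rot":[0,0,0],"claw":-1},{"offset":[-2,2.5,2],"rot":[0,0,0],"claw":-1},{"offset":[-2,2.5,2],"rot":[0,0,0],"claw":-1},{"offset":[-2,2.5,2],"rot":[0,0,0],"claw":-1},{"offset":[-2,2,2.5],"rot":[0,0,0],"claw":-1},{"offset":[0,0,0],"rot":[0,0,0],"claw":-1}]'
python3 - <<'E'
from h import *
p,Rc,s=cur();print(p,s['qpos'].round(3)); 
f=imaging.grab_frame('wrist');save(f,'w3')
f=imaging.grab_frame('top');b=cv2.resize(f['color'][150:250,110:210],None,fx=6,fy=6,interpolation=cv2.INTER_CUBIC); cv2.imwrite('pics/t3.png',b[...,::-1])
g=(M.T@(p-C0))*1000; print('TCP mixer frame',g.round(1))
E
```

```text
clock: 6.95
position: [0.4297, 0.1203, 0.0959]
tool_rot: [-3.138, 0.788, 2.305]
force: [-21.3, 6.8, -5.1]
grip_width: -0.0002
[0.42968227 0.12029636 0.09593168] [-1.044  0.7    0.144  2.316  1.2    0.736 -1.347]
TCP mixer frame [-87.8   1.1  95.9]
```

View pics/t3.png

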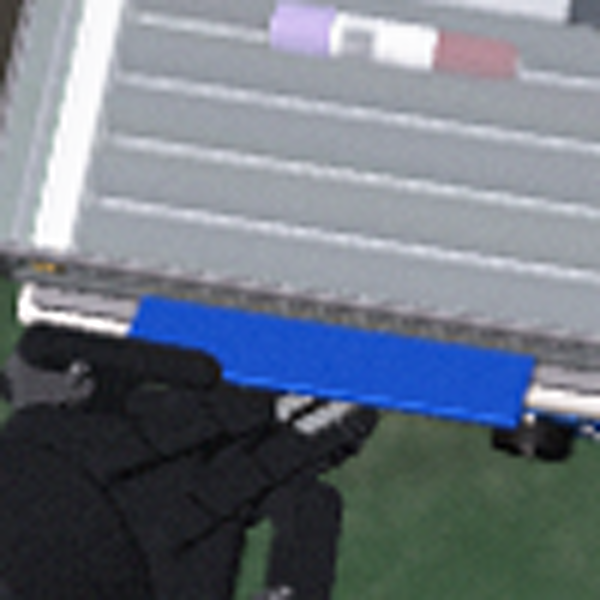

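View pics/w3.png

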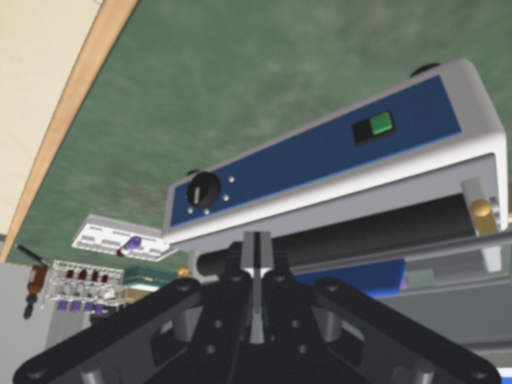

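The force is -21 N along x. The top view shows why: the gripper's left knuckle at (215,375) presses against the lip. I'll back off and twist the tool about its axis, so that the jaws lie roughly parallel to the lip.

```bash
python3 -m handwheel '[{"offset":[6,-9,-9],"rot":[0,0,0],"claw":-1},{"offset":[6,-9,-9],"rot":[0,0,0],"claw":-1},{"offset":[0,0,0],"rot":[0,0,-8],"claw":-1},{"offset":[0,0,0],"rot":[0,0,-8],"claw":-1},{"offset":[0,0,0],"rot":[0,0,-8],"claw":-1},{"offset":[0,0,0],"rot":[0,0,-8],"claw":-1},{"offset":[0,0,0],"rot":[0,0,-8],"claw":-1},{"offset":[0,0,0],"rot":[0,0,-8],"claw":-1},{"offset":[0,0,0],"rot":[0,0,0],"claw":-1}]'
python3 - <<'E'
from h import *
p,Rc,s=cur();print(p,s['qpos'].round(3)); print(Rc.round(3)) 
g=(M.T@(p-C0))*1000; print('TCP mixer frame',g.round(1))
t=C0+M@np.array([-.091,0,.092]); print((Rc.T@(t-p)*1000).round(1))
m=imaging.grab_frame('top');b=cv2.resize(m['color'][140:240,100:220],None,fx=6,fy=6,interpolation=cv2.INTER_CUBIC); cv2.imwrite('pics/t4.png',b[...,::-1])
E
```

```text
clock: 7.95
position: [0.4033, 0.1236, 0.1015]
tool_rot: [-2.495, 0.494, -2.972]
force: [0.5, 0.2, 0.2]
grip_width: 0.0001
[0.4033054  0.12358097 0.10154789] [-1.023  0.671  0.035  2.351  1.187  0.81  -0.561]
[[-0.868  0.147  0.475]
 [-0.149  0.835 -0.53 ]
 [-0.474 -0.53  -0.702]]
TCP mixer frame [-114.4   -0.3  101.5]
[-14.9   5.3  19.7]
```

View pics/t4.png

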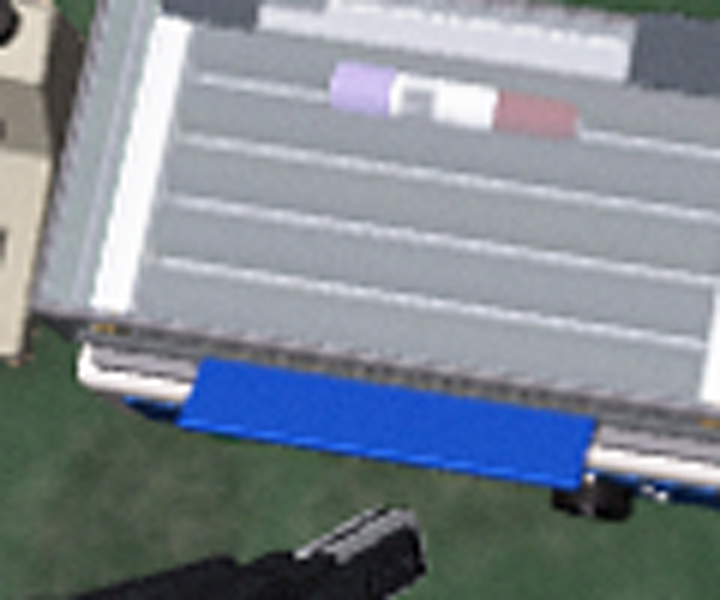

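```bash
python3 -m handwheel '[{"offset":[4.5,5,6.7],"rot":[0,0,0],"claw":-1},{"offset":[-4,0,2.6],"rot":[0,0,0],"claw":-1},{"offset":[-4,0,2.6],"rot":[0,0,0],"claw":-1},{"offset":[-4,0,2.6],"rot":[0,0,0],"claw":-1},{"offset":[-4,0,2.6],"rot":[0,0,0],"claw":-1},{"offset":[-3.5,0,2.6],"rot":[0,0,0],"claw":-1},{"offset":[0,0,0],"rot":[0,0,0],"claw":-1}]'
python3 - <<'E'
from h import *
p,Rc,s=cur();print(p,s['qpos'].round(3)); 
g=(M.T@(p-C0))*1000; print('TCP mixer frame',g.round(1))
m=imaging.grab_frame('top');b=cv2.resize(m['color'][140:240,100:220],None,fx=6,fy=6,interpolation=cv2.INTER_CUBIC); cv2.imwrite('pics/t5.png',b[...,::-1])
E
```

```text
clock: 8.7
position: [0.4273, 0.1192, 0.0921]
tool_rot: [-2.496, 0.496, -2.976]
force: [-1.0, -0.3, -0.1]
grip_width: -0.0001
[0.4272907  0.11916583 0.09210179] [-0.984  0.702  0.059  2.319  1.233  0.788 -0.553]
TCP mixer frame [-90.   -0.5  92.1]
```

View pics/t5.png

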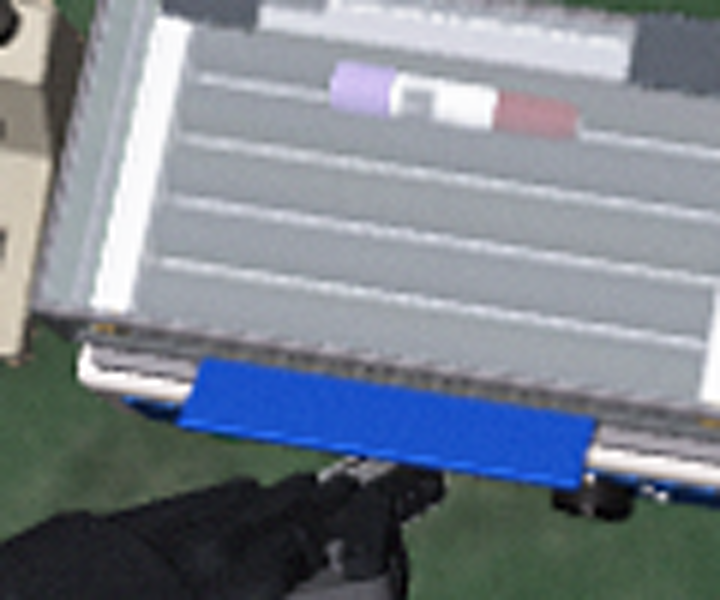

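```bash
python3 -m handwheel '[{"offset":[-4,0,2.6],"rot":[0,0,0],"claw":-1},{"offset":[0,0,0],"rot":[0,0,0],"claw":-1},{"offset":[-1,-1,-1.4],"rot":[0,0,0],"claw":-1},{"offset":[-1,-1,-1.4],"rot":[0,0,0],"claw":-1},{"offset":[-1,-1,-1.4],"rot":[0,0,0],"claw":-1},{"offset":[-1,-1,-1.4],"rot":[0,0,0],"claw":-1}]'
python3 - <<'E'
from h import *
p,Rc,s=cur();print(s['force'],s['moment']); 
g=(M.T@(p-C0))*1000; print('TCP mixer frame',g.round(1))
E
```

```text
clock: 9.35
position: [0.4318, 0.1188, 0.1003]
tool_rot: [-2.496, 0.496, -2.974]
force: [-1.3, -0.5, -3.2]
grip_width: 0.0001
[-1.30320681 -0.51618914 -3.18434359] [ 0.87077667  0.96426011 -0.15961729]
TCP mixer frame [-85.5  -0.  100.3]
```

```bash
python3 -m handwheel '[{"offset":[-1.1,-1,-1.2],"rot":[0,0,0],"claw":-1},{"offset":[-1.1,-1,-1.2],"rot":[0,0,0],"claw":-1},{"offset":[-1.1,-1,-1.2],"rot":[0,0,0],"claw":-1},{"offset":[-1.1,-1,-1.2],"rot":[0,0,0],"claw":-1},{"offset":[-1.1,-1,-1.2],"rot":[0,0,0],"claw":-1}]'
python3 - <<'E'
from h import *
p,Rc,s=cur();print(s['force'],s['moment']); 
g=(M.T@(p-C0))*1000; print('TCP mixer frame',g.round(1))
m=imaging.grab_frame('top');b=cv2.resize(m['color'][100:260,80:260],None,fx=4,fy=3.75,interpolation=cv2.INTER_CUBIC); cv2.imwrite('pics/t6.png',b[...,::-1])
E
```

```text
clock: 9.85
position: [0.4329, 0.1187, 0.1096]
tool_rot: [-2.496, 0.496, -2.974]
force: [-0.9, -0.6, -3.1]
grip_width: -0.0
[-0.90511346 -0.61693539 -3.13788233] [ 0.80335136  0.82376799 -0.0663556 ]
TCP mixer frame [-84.4   0.  109.6]
```

View pics/t6.png

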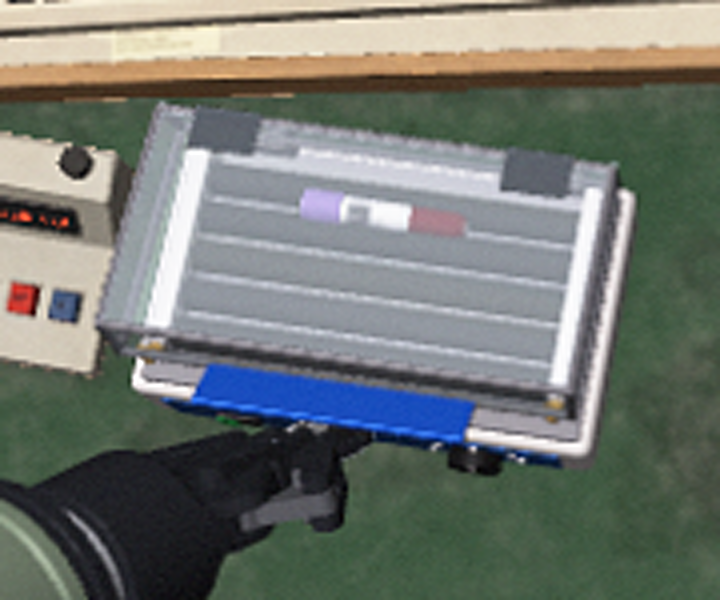

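The top view shows the hood freed from its catch and slightly raised, with the lip at (330,400) and the force steady at about 3 N. I'll work out the arc steps.

```bash
cat > arc.py <<'E'
from h import *
import sys
def arc(phi0,phi1,r0,r1,n):
    p,Rc,s=cur()
    ph=np.radians(np.linspace(phi0,phi1,n+1)); r=np.linspace(r0,r1,n+1)
    P=np.stack([-r*np.cos(ph),0*r,r*np.sin(ph)],1)
    for d in np.diff(P,axis=0): print((Rc.T@(M@d)).round(1).tolist())
arc(*map(float,sys.argv[1:5]),int(sys.argv[5]))
E
python3 arc.py 8 28 128 132 12
```

```text
[-2.0, -2.0, -2.5]
[-2.1, -2.0, -2.4]
[-2.2, -2.0, -2.4]
[-2.3, -2.0, -2.3]
[-2.3, -2.0, -2.2]
[-2.4, -2.0, -2.2]
[-2.5, -2.0, -2.1]
[-2.6, -1.9, -2.0]
[-2.7, -1.9, -1.9]
[-2.8, -1.9, -1.9]
[-2.8, -1.9, -1.8]
[-2.9, -1.9, -1.7]
```

```bash
python3 -m handwheel '[{"offset":[-2,-2,-2.5],"rot":[0,0,0],"claw":-1},{"offset":[-2.1,-2,-2.4],"rot":[0,0,0],"claw":-1},{"offset":[-2.2,-2,-2.4],"rot":[0,0,0],"claw":-1},{"offset":[-2.3,-2,-2.3],"rot":[0,0,0],"claw":-1},{"offset":[-2.3,-2,-2.2],"rot":[0,0,0],"claw":-1},{"offset":[-2.4,-2,-2.2],"rot":[0,0,0],"claw":-1},{"offset":[-2.5,-2,-2.1],"rot":[0,0,0],"claw":-1},{"offset":[-2.6,-1.9,-2],"rot":[0,0,0],"claw":-1},{"offset":[-2.7,-1.9,-1.9],"rot":[0,0,0],"claw":-1},{"offset":[-2.8,-1.9,-1.9],"rot":[0,0,0],"claw":-1},{"offset":[-2.8,-1.9,-1.8],"rot":[0,0,0],"claw":-1},{"offset":[-2.9,-1.9,-1.7],"rot":[0,0,0],"claw":-1}]'
python3 - <<'E'
from h import *
p,Rc,s=cur();print(s['force'],s['moment'],s['qpos'].round(2)); 
g=(M.T@(p-C0))*1000; print('TCP mixer frame',g.round(1))
m=imaging.grab_frame('top');b=cv2.resize(m['color'][100:260,80:260],None,fx=4,fy=3.75,interpolation=cv2.INTER_CUBIC); cv2.imwrite('pics/t7.png',b[...,::-1])
E
python3 arc.py 28 50 132 134 12
```

```text
clock: 11.1
position: [0.4431, 0.1168, 0.1541]
tool_rot: [-2.496, 0.496, -2.974]
force: [-0.8, -0.1, -2.7]
grip_width: -0.0003
[-0.81725694 -0.14403478 -2.67383626] [ 0.93022909  0.93409137 -0.12066645] [-0.95  0.55  0.06  2.29  1.12  0.85 -0.32]
TCP mixer frame [-7.400e+01 -1.000e-01  1.541e+02]
[-3.4, -2.0, -1.6]
[-3.4, -2.0, -1.5]
[-3.5, -1.9, -1.4]
[-3.6, -1.9, -1.3]
[-3.6, -1.9, -1.1]
[-3.7, -1.8, -1.0]
[-3.8, -1.8, -0.9]
[-3.8, -1.7, -0.8]
[-3.9, -1.7, -0.7]
[-3.9, -1.6, -0.6]
[-4.0, -1.6, -0.4]
[-4.0, -1.5, -0.3]
```

View pics/t7.png

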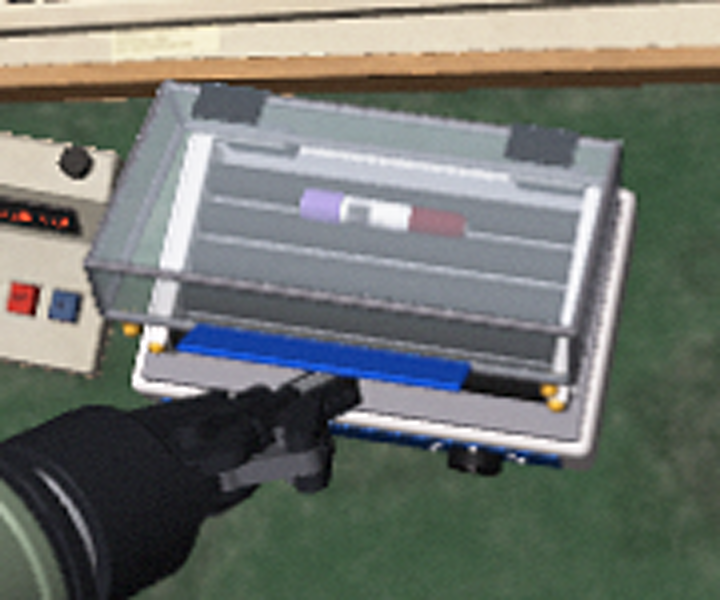

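The hood is at about 20° and the tip supports the lip near its edge, around (340,385). I'll carry on, pushing in slightly deeper.

```bash
python3 -m handwheel '[{"offset":[-4.2,-2,-1.1],"rot":[0,0,0],"claw":-1},{"offset":[-4.2,-2,-1],"rot":[0,0,0],"claw":-1},{"offset":[-4.3,-1.9,-0.9],"rot":[0,0,0],"claw":-1},{"offset":[-4.4,-1.9,-0.8],"rot":[0,0,0],"claw":-1},{"offset":[-4.4,-1.9,-0.6],"rot":[0,0,0],"claw":-1},{"offset":[-4.4,-1.8,-0.5],"rot":[0,0,0],"claw":-1},{"offset":[-4,-1.8,-0.7],"rot":[0,0,0],"claw":-1},{"offset":[-4,-1.7,-0.6],"rot":[0,0,0],"claw":-1},{"offset":[-3.9,-1.7,-0.7],"rot":[0,0,0],"claw":-1},{"offset":[-3.9,-1.6,-0.6],"rot":[0,0,0],"claw":-1}]'
python3 - <<'E'
from h import *
p,Rc,s=cur();print(s['force'],s['moment'],s['qpos'].round(2)); 
g=(M.T@(p-C0))*1000; print('TCP mixer frame',g.round(1))
m=imaging.grab_frame('top');b=cv2.resize(m['color'][100:260,80:260],None,fx=4,fy=3.75,interpolation=cv2.INTER_CUBIC); cv2.imwrite('pics/t8.png',b[...,::-1])
E
python3 arc.py 46 68 134 136 12
```

```text
clock: 12.15
position: [0.4732, 0.1115, 0.1889]
tool_rot: [-2.496, 0.496, -2.974]
force: [-1.6, 0.3, -1.0]
grip_width: -0.0002
[-1.63633202  0.28315665 -0.99989508] [ 0.72040766  0.7823455  -0.12520881] [-0.9   0.49  0.08  2.23  1.08  0.88 -0.17]
TCP mixer frame [-43.5  -0.  188.9]
[-4.0, -1.6, -0.5]
[-4.0, -1.6, -0.3]
[-4.0, -1.5, -0.2]
[-4.1, -1.5, -0.1]
[-4.1, -1.4, 0.0]
[-4.1, -1.3, 0.2]
[-4.1, -1.3, 0.3]
[-4.1, -1.2, 0.4]
[-4.1, -1.2, 0.5]
[-4.1, -1.1, 0.7]
[-4.1, -1.0, 0.8]
[-4.1, -1.0, 0.9]
```

View pics/t8.png

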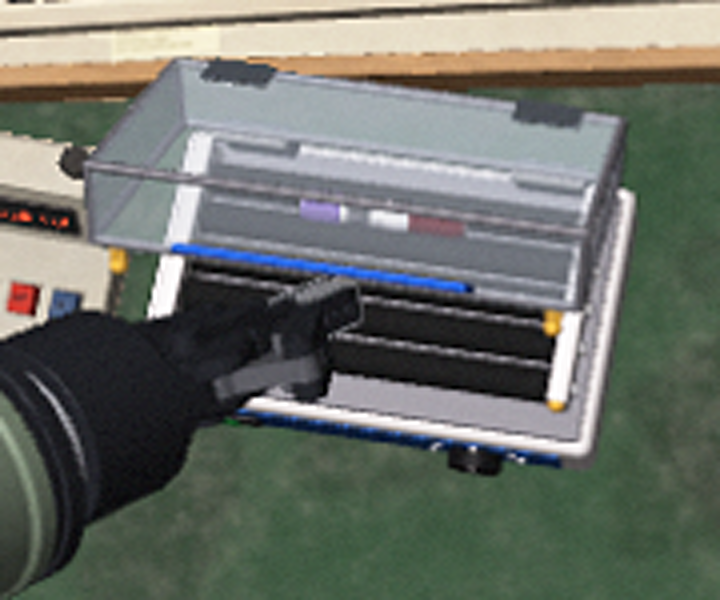

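The hood is at about 45°, with the lip at (320,265) resting on the tip at (345,285). Continuing.

```bash
python3 -m handwheel '[{"offset":[-4,-1.6,-0.3],"rot":[0,0,0],"claw":-1},{"offset":[-4,-1.6,-0.3],"rot":[0,0,0],"claw":-1},{"offset":[-4,-1.5,-0.2],"rot":[0,0,0],"claw":-1},{"offset":[-4.1,-1.5,-0.1],"rot":[0,0,0],"claw":-1},{"offset":[-4.1,-1.4,0],"rot":[0,0,0],"claw":-1},{"offset":[-4.1,-1.3,0.2],"rot":[0,0,0],"claw":-1},{"offset":[-4.1,-1.3,0.3],"rot":[0,0,0],"claw":-1},{"offset":[-4.1,-1.2,0.4],"rot":[0,0,0],"claw":-1},{"offset":[-4.1,-1.2,0.5],"rot":[0,0,0],"claw":-1},{"offset":[-4.1,-1.1,0.7],"rot":[0,0,0],"claw":-1},{"offset":[-4.1,-1,0.8],"rot":[0,0,0],"claw":-1}]'
python3 - <<'E'
from h import *
p,Rc,s=cur();print(s['force'],s['moment'],s['qpos'].round(2)); 
g=(M.T@(p-C0))*1000; print('TCP mixer frame',g.round(1))
m=imaging.grab_frame('top');b=cv2.resize(m['color'][100:260,80:260],None,fx=4,fy=3.75,interpolation=cv2.INTER_CUBIC); cv2.imwrite('pics/t9.png',b[...,::-1])
E
python3 arc.py 68 80 136 136 8
```

```text
clock: 13.3
position: [0.5108, 0.1047, 0.2165]
tool_rot: [-2.496, 0.496, -2.975]
force: [-1.1, -0.1, -0.4]
grip_width: 0.0
[-1.12009515 -0.07038719 -0.37426278] [ 0.58511796  0.66110978 -0.00719443] [-0.84  0.46  0.1   2.15  1.06  0.9  -0.03]
TCP mixer frame [-5.300e+00 -2.000e-01  2.165e+02]
[-3.4, -0.7, 1.0]
[-3.3, -0.6, 1.0]
[-3.3, -0.6, 1.1]
[-3.3, -0.5, 1.2]
[-3.3, -0.5, 1.3]
[-3.3, -0.4, 1.3]
[-3.2, -0.4, 1.4]
[-3.2, -0.3, 1.5]
```

View pics/t9.png

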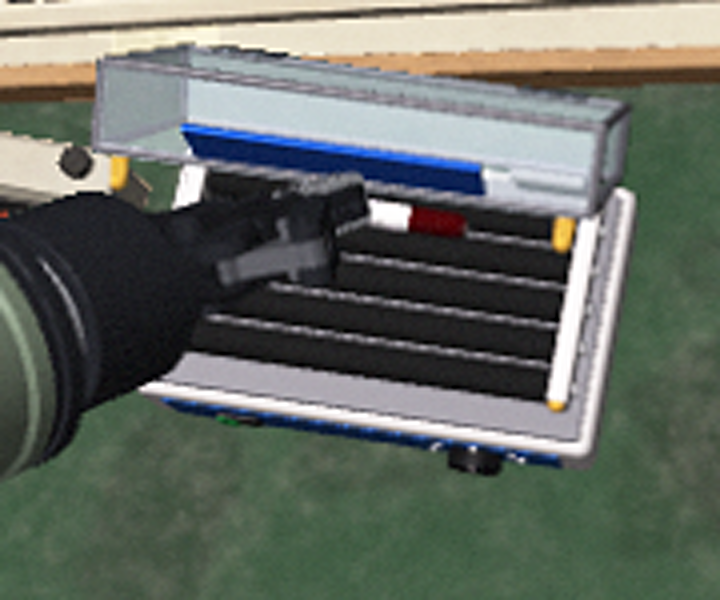

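```bash
python3 -m handwheel '[{"offset":[-3.4,-0.7,1],"rot":[0,0,0],"claw":-1},{"offset":[-3.3,-0.6,1],"rot":[0,0,0],"claw":-1},{"offset":[-3.3,-0.6,1.1],"rot":[0,0,0],"claw":-1},{"offset":[-3.3,-0.5,1.2],"rot":[0,0,0],"claw":-1},{"offset":[-3.3,-0.5,1.3],"rot":[0,0,0],"claw":-1},{"offset":[-2.5,-0.3,1],"rot":[0,0,0],"claw":-1},{"offset":[-2.5,-0.3,1],"rot":[0,0,0],"claw":-1},{"offset":[-2.5,-0.3,1.2],"rot":[0,0,0],"claw":-1},{"offset":[-2.5,-0.2,1.2],"rot":[0,0,0],"claw":-1},{"offset":[-2.5,-0.1,1.4],"rot":[0,0,0],"claw":-1},{"offset":[-2.5,-0.1,1.4],"rot":[0,0,0],"claw":-1}]'
python3 - <<'E'
from h import *
p,Rc,s=cur();print(s['force'],s['moment'],s['qpos'].round(2)); 
g=(M.T@(p-C0))*1000; print('TCP mixer frame',g.round(1))
m=imaging.grab_frame('top');b=cv2.resize(m['color'][100:260,80:260],None,fx=4,fy=3.75,interpolation=cv2.INTER_CUBIC); cv2.imwrite('pics/t10.png',b[...,::-1])
E
python3 arc.py 88 98 136 136 8
```

```text
clock: 14.45
position: [0.5435, 0.0991, 0.2246]
tool_rot: [-2.496, 0.496, -2.974]
force: [0.1, -0.1, 0.1]
grip_width: -0.0002
[ 0.09587972 -0.06827922  0.14208551] [0.51308705 0.50381404 0.01313333] [-0.8   0.48  0.12  2.09  1.05  0.89  0.05]
TCP mixer frame [ 28.   -0.  224.6]
[-2.5, -0.0, 1.6]
[-2.5, 0.0, 1.7]
[-2.4, 0.0, 1.7]
[-2.4, 0.1, 1.7]
[-2.4, 0.1, 1.8]
[-2.3, 0.1, 1.8]
[-2.3, 0.2, 1.9]
[-2.3, 0.2, 1.9]
```

View pics/t10.png

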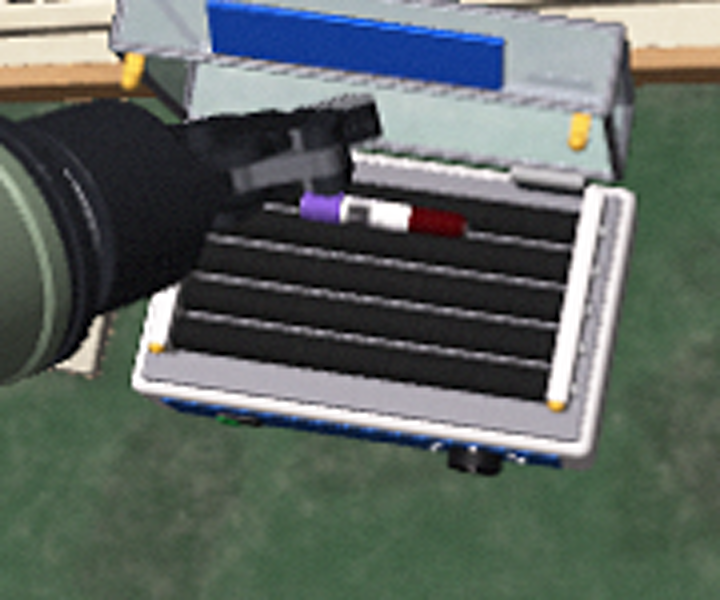

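The hood has passed its balance point and is swinging back on its own. Force is zero, and the mixed tube at (380,212) hasn't moved. I'll retreat.

```bash
python3 -m handwheel '[{"offset":[6.5,-6.6,-17],"rot":[0,0,0],"claw":-1},{"offset":[6.5,-6.6,-17],"rot":[0,0,0],"claw":-1},{"offset":[6.5,-6.6,-17],"rot":[0,0,0],"claw":-1},{"offset":[6.5,-6.6,-17],"rot":[0,0,0],"claw":-1},{"offset":[6.5,-6.6,-17],"rot":[0,0,0],"claw":-1},{"offset":[0,0,0],"rot":[0,0,0],"claw":-1}]'
python3 - <<'E'
from h import *
p,Rc,s=cur();print(p,s['qpos'].round(2)); 
a=np.radians(95);x=np.array([np.cos(a),np.sin(a),0]);z=np.array([0,0,-1.]);T=np.stack([x,np.cross(z,x),z],1)
rv=R.from_matrix(Rc.T@T).as_rotvec(degrees=True);print(rv,np.linalg.norm(rv))
t0=tgtR(-48,45); 
# alternative: untilt to straight first
d=np.array([.469,-.185,.2])-p; print('world to tray',d)
E
```

```text
clock: 15.1
position: [0.4692, 0.1126, 0.2873]
tool_rot: [-2.498, 0.497, -2.974]
force: [0.0, 0.6, -0.9]
grip_width: -0.0001
[0.46923339 0.11257991 0.28732491] [-0.9   0.29  0.06  2.16  0.93  1.04  0.09]
[-4.70084635 49.33813401 80.10997019] 94.20168124148582
world to tray [-2.33391623e-04 -2.97579905e-01 -8.73249068e-02]
```

```bash
python3 -m handwheel '[{"offset":[0,0,0],"rot":[-0.39,4.11,6.68],"claw":-1},{"offset":[0,0,0],"rot":[-0.39,4.11,6.68],"claw":-1},{"offset":[0,0,0],"rot":[-0.39,4.11,6.68],"claw":-1},{"offset":[0,0,0],"rot":[-0.39,4.11,6.68],"claw":-0.2},{"offset":[0,0,0],"rot":[-0.39,4.11,6.68],"claw":-0.2},{"offset":[0,0,0],"rot":[-0.39,4.11,6.68],"claw":-0.2},{"offset":[0,0,0],"rot":[-0.39,4.11,6.68],"claw":-0.2},{"offset":[0,0,0],"rot":[-0.39,4.11,6.68],"claw":-0.2},{"offset":[0,0,0],"rot":[-0.39,4.11,6.68],"claw":-0.2},{"offset":[0,0,0],"rot":[-0.39,4.11,6.68],"claw":-0.2},{"offset":[0,0,0],"rot":[-0.39,4.11,6.68],"claw":-0.2},{"offset":[0,0,0],"rot":[-0.39,4.11,6.68],"claw":-0.2}]' 30
python3 - <<'E'
from h import *
p,Rc,s=cur();print(p,s['qpos'].round(2)); print(Rc.round(3))
a=np.radians(95);x=np.array([np.cos(a),np.sin(a),0]);z=np.array([0,0,-1.]);T=np.stack([x,np.cross(z,x),z],1)
print(R.from_matrix(Rc.T@T).as_rotvec(degrees=True).round(1))
print(Rc.T@(np.array([.469,-.185,.15])-p)*1000)
m=imaging.grab_frame('top');save(m,'t11')
E
```

```text
clock: 16.3
position: [0.4707, 0.1112, 0.2859]
tool_rot: [-3.141, 0.0, 1.65]
force: [-0.0, 0.3, -0.2]
grip_width: 0.034
[0.47073492 0.11123241 0.28587736] [-0.52  0.26  0.2   1.93 -0.06  0.96 -0.21]
[[-0.079  0.997 -0.   ]
 [ 0.997  0.079 -0.   ]
 [-0.    -0.    -1.   ]]
[-0.   0.  -0.5]
[-295.16731133  -25.11468402  135.88530455]
```

View pics/t11.png

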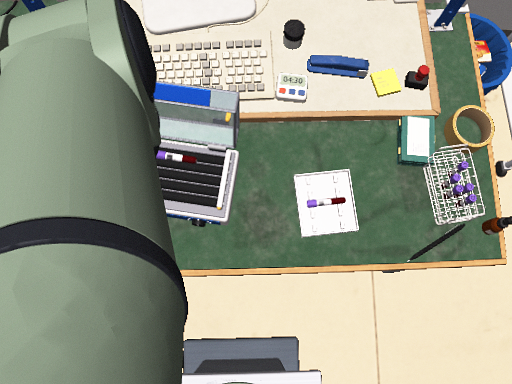

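The hood stays open at (197,110) and the tube is still in the tray at (325,202). Moving over the tray.

```bash
python3 -m handwheel '[{"offset":[-37,-3,10],"rot":[0,0,0],"claw":-0.2},{"offset":[-37,-3,15],"rot":[0,0,0],"claw":-0.2},{"offset":[-37,-3,18],"rot":[0,0,0],"claw":-0.2},{"offset":[-37,-3,18],"rot":[0,0,0],"claw":-0.2},{"offset":[-37,-3,18],"rot":[0,0,0],"claw":-0.2},{"offset":[-37,-3,18],"rot":[0,0,0],"claw":-0.2},{"offset":[-37,-3,18],"rot":[0,0,0],"claw":-0.2},{"offset":[-36,-3,18],"rot":[0,0,0],"claw":-0.2},{"offset":[0,0,0],"rot":[0,0,0],"claw":-0.2},{"offset":[0,0,0],"rot":[0,0,0],"claw":-0.2}]'
python3 - <<'E'
from h import *
p,Rc,s=cur();print(p,s['qpos'].round(2))
f=imaging.grab_frame('wrist');save(f,'w4')
for t,z in [('tube_center',.016),('tray',0)]:
    for q in imaging.mark_of(t,'wrist')[:2]: print(t,np.round(q['uv']),round(q['conf'],2),world(f,q['uv'],plane=z).round(4))
r=imaging.regions_of('tube_center','wrist')
for q in r[:2]:
    m=q['region'];uv=np.argwhere(m)[:,::-1];Q=np.array([world(f,u,plane=.018) for u in uv[::5]])[:,:2].astype(np.float32)
    print(round(q['conf'],2),m.sum(),cv2.minAreaRect(Q*1000))
E
```

```text
clock: 17.35
position: [0.4705, -0.1852, 0.1529]
tool_rot: [-3.138, 0.003, 1.656]
force: [-0.3, 0.2, 0.4]
grip_width: 0.034
[ 0.47048126 -0.18517659  0.15292484] [ 0.07  0.49  0.25  2.01 -0.18  0.67  0.52]
tube_center [258. 176.] 0.95 [ 0.4719 -0.1819  0.016 ]
tray [256. 177.] 0.65 [ 0.4701 -0.1869  0.    ]
```

View pics/w4.png

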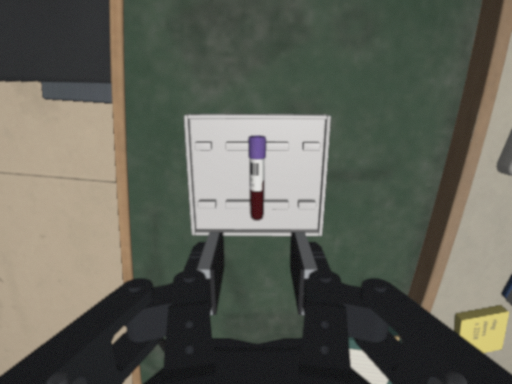

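The wrist view shows the tube upright in the image at (258,178), centred between the jaws and aligned with them. Descending.

```bash
python3 -m handwheel '[{"offset":[0,0,22],"rot":[0,0,0],"claw":-0.2},{"offset":[0,0,22],"rot":[0,0,0],"claw":-0.2},{"offset":[0,0,22],"rot":[0,0,0],"claw":-0.2},{"offset":[0,0,22],"rot":[0,0,0],"claw":-0.2},{"offset":[0,0,15],"rot":[0,0,0],"claw":-0.2},{"offset":[0,0,10],"rot":[0,0,0],"claw":-0.2},{"offset":[0,0,9],"rot":[0,0,0],"claw":-0.2},{"offset":[0,0,0],"rot":[0,0,0],"claw":-0.2}]'
python3 - <<'E'
from h import *
p,Rc,s=cur();print(p,s['force'].round(1))
f=imaging.grab_frame('wrist');save(f,'w5')
E
```

```text
clock: 18.35
position: [0.4708, -0.1842, 0.0314]
tool_rot: [-3.14, 0.002, 1.657]
force: [-0.0, -0.0, 0.2]
grip_width: 0.0343
[ 0.47076334 -0.18418933  0.03136549] [-0.  -0.   0.2]
```

View pics/w5.png

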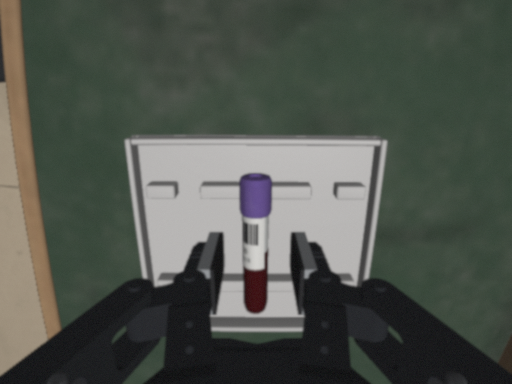

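```bash
python3 -m handwheel '[{"offset":[0,0,2],"rot":[0,0,0],"claw":-0.2},{"offset":[0,0,0],"rot":[0,0,0],"claw":-1},{"offset":[0,0,0],"rot":[0,0,0],"claw":-1},{"offset":[0,0,0],"rot":[0,0,0],"claw":-1},{"offset":[0,0,0],"rot":[0,0,0],"claw":-1},{"offset":[0,0,0],"rot":[0,0,0],"claw":-1},{"offset":[0,0,0],"rot":[0,0,0],"claw":-1}]' 25
python3 - <<'E'
from h import *
p,Rc,s=cur();print(p,s['force'].round(1))
E
```

```text
clock: 19.1
position: [0.4706, -0.1846, 0.0299]
tool_rot: [-3.14, 0.002, 1.656]
force: [-4.6, 0.2, 5.4]
grip_width: 0.0113
[ 0.47055344 -0.1845923   0.02989114] [-4.6  0.2  5.4]
```

Width 11.3 mm (the glass is 12.8 mm) and +5.4 N upward mean the pads grip above the tube's middle. I'll reopen, go 5 mm lower and regrip.

```bash
python3 -m handwheel '[{"offset":[0,0,0],"rot":[0,0,0],"claw":-0.4},{"offset":[0,0,0],"rot":[0,0,0],"claw":-0.4},{"offset":[0,0,0],"rot":[0,0,0],"claw":-0.4},{"offset":[0,0,3],"rot":[0,0,0],"claw":-0.4},{"offset":[0,0,2.5],"rot":[0,0,0],"claw":-0.4},{"offset":[0,0,0],"rot":[0,0,0],"claw":-0.4}]'
python3 - <<'E'
from h import *
p,Rc,s=cur();print(p,s['force'].round(1),s['grip_width'])
f=imaging.grab_frame('wrist');save(f,'w6')
E
python3 -m handwheel '[{"offset":[0,0,0],"rot":[0,0,0],"claw":-1},{"offset":[0,0,0],"rot":[0,0,0],"claw":-1},{"offset":[0,0,0],"rot":[0,0,0],"claw":-1},{"offset":[0,0,0],"rot":[0,0,0],"claw":-1},{"offset":[0,0,0],"rot":[0,0,0],"claw":-1}]' 25
python3 - <<'E'
from h import *
f=imaging.grab_frame('wrist');save(f,'w7')
E
```

```text
clock: 19.7
position: [0.4707, -0.1845, 0.0239]
tool_rot: [-3.14, 0.002, 1.656]
force: [0.3, 0.6, 0.0]
grip_width: 0.0253
[ 0.47067291 -0.18448508  0.02391648] [0.3 0.6 0. ] 0.02533826786219371
clock: 20.25
position: [0.4705, -0.1846, 0.0243]
tool_rot: [-3.14, 0.002, 1.656]
force: [-5.4, 0.3, 1.9]
grip_width: 0.0114
```

View pics/w7.png

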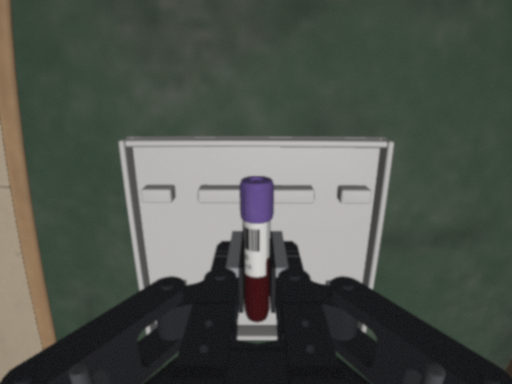

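The width is the same at the lower depth, so it comes from the pads' give and not from a bad chord. For a low release I want the tips only slightly below the tube's centre, so I'll regrip 5 mm higher, shifted 1 mm towards -x.

```bash
python3 -m handwheel '[{"offset":[0,0,0],"rot":[0,0,0],"claw":-0.4},{"offset":[0,0,0],"rot":[0,0,0],"claw":-0.4},{"offset":[0,-1,-2],"rot":[0,0,0],"claw":-0.4},{"offset":[0,0,-2.5],"rot":[0,0,0],"claw":-0.4},{"offset":[0,0,0],"rot":[0,0,0],"claw":-1},{"offset":[0,0,0],"rot":[0,0,0],"claw":-1},{"offset":[0,0,0],"rot":[0,0,0],"claw":-1},{"offset":[0,0,0],"rot":[0,0,0],"claw":-1},{"offset":[0,0,0],"rot":[0,0,0],"claw":-1}]' 25
python3 -m handwheel '[{"offset":[0,0,-5],"rot":[0,0,0],"claw":-1},{"offset":[0,0,-10],"rot":[0,0,0],"claw":-1},{"offset":[0,0,-20],"rot":[0,0,0],"claw":-1},{"offset":[0,0,-30],"rot":[0,0,0],"claw":-1},{"offset":[0,0,-30],"rot":[0,0,0],"claw":-1},{"offset":[0,0,-30],"rot":[0,0,0],"claw":-1},{"offset":[0,0,-30],"rot":[0,0,0],"claw":-1},{"offset":[0,0,0],"rot":[0,0,0],"claw":-1}]'
python3 - <<'E'
from h import *
f=imaging.grab_frame('wrist');save(f,'w8')
f=imaging.grab_frame('scene');b=cv2.resize(f['color'][80:280,130:380],None,fx=3,fy=3,interpolation=cv2.INTER_CUBIC); cv2.imwrite('pics/s8.png',b[...,::-1])
E
```

```text
clock: 21.2
position: [0.47, -0.1847, 0.0289]
tool_rot: [-3.141, 0.002, 1.656]
force: [0.3, 0.0, 4.7]
grip_width: 0.0114
clock: 22.0
position: [0.4712, -0.1848, 0.1877]
tool_rot: [3.137, 0.003, 1.656]
force: [0.6, -0.0, -1.5]
grip_width: 0.0116
```

View pics/w8.png

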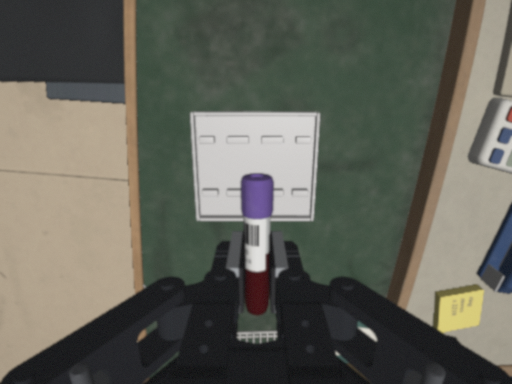

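View pics/s8.png

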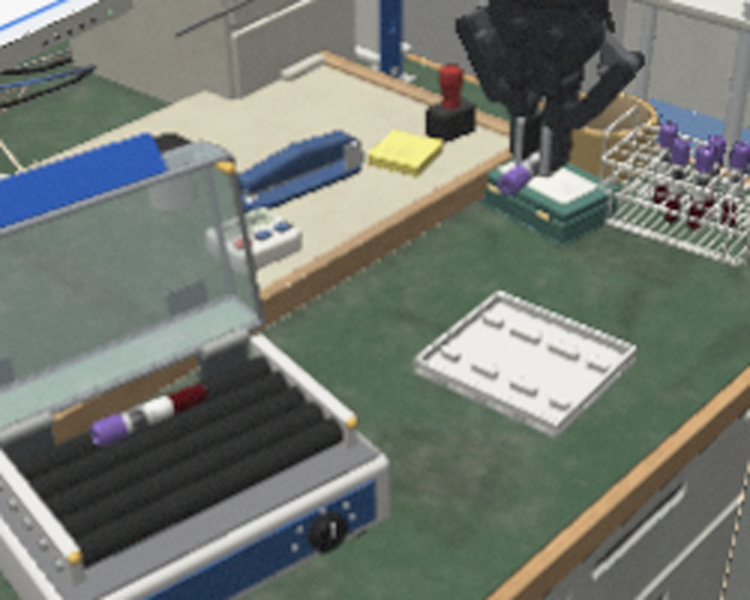

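The wrist view shows the tube held level between the pads at (257,245). The scene view shows the hood resting open, the mixed tube in the rear groove and the tray empty. Now I'll measure the groove.

Run:
```python
from h import *
for c in ['top','scene']:
    f=imaging.grab_frame(c)
    for t,z in [('front_groove',.087),('mixed_tube_center',.087),('mixer',0)]:
        for q in imaging.mark_of(t,c)[:1]:
            w=world(f,q['uv'],plane=z); print(c,t,np.round(q['uv'],1),round(q['conf'],2),w.round(4),'mixer frame',(M.T@(w-C0)*1000).round(1))
    P=cloud(f,np.ones(f['range_z'].shape,bool)); q=(P-C0)@M*1000
    # roller cross-section: bins
    k=(abs(q[:,1])<70)&(q[:,2]>66)&(q[:,2]<95)&(q[:,0]>-60)&(q[:,0]<25)
    h=[(b,round(float(np.median(q[k&(abs(q[:,0]-b)<1.5)][:,2])),1)) for b in range(-56,22,3) if (k&(abs(q[:,0]-b)<1.5)).sum()>5]; print(h)
    # end plates
    k=(q[:,2]>85.5)&(q[:,2]<91)&(abs(q[:,0])<45)
    for s in(-1,1):
        kk=k&(abs(q[:,1]*s-92)<12); print(s,kk.sum(),np.percentile(q[kk][:,1],[5,50,95]).round(1) if kk.sum() else '', np.polyfit(q[kk][:,0],q[kk][:,1],1) if kk.sum()>10 else '')
b=f['color'][180:300,110:260]
```

```text
top front_groove [169.7 186.4] 0.65 [0.4895 0.1082 0.087 ] mixer frame [-26.8  -0.4  87. ]
top mixed_tube_center [175.1 154.9] 0.62 [0.5488 0.099  0.087 ] mixer frame [33.2  0.7 87. ]
[(-50, 75.4), (-47, 78.5), (-44, 81.2), (-41, 82.3), (-38, 82.1), (-35, 80.9), (-32, 78.3), (-29, 76.1), (-26, 79.2), (-23, 81.6), (-20, 82.1), (-17, 81.8), (-14, 79.8), (-11, 77.6), (-8, 76.9), (-5, 80.8), (-2, 81.9), (1, 82.4), (4, 81.6), (7, 79.3), (10, 75.4), (13, 78.1), (16, 81.2), (19, 81.8)]
-1 220 [-99.2 -95.2 -91.1] [-3.58524873e-03 -9.51004584e+01]
1 199 [85.5 89.6 93.8] [-1.19571015e-02  8.97256575e+01]
scene front_groove [197.2 236.1] 0.62 [0.4857 0.1103 0.087 ] mixer frame [-30.9   0.9  87. ]
scene mixed_tube_center [193.7 260.3] 0.52 [0.4452 0.1532 0.087 ] mixer frame [-78.3  36.1  87. ]
scene mixer [192.4 261.1] 0.71 [0.5177 0.1048 0.    ] mixer frame [1.5 1.1 0. ]
[(-56, 66.9), (-53, 66.5), (-50, 76.8), (-47, 78.4), (-44, 82.9), (-41, 84.8), (-38, 85.0), (-35, 84.2), (-29, 79.7), (-26, 81.1), (-23, 84.1), (-20, 85.2), (-17, 84.9), (-14, 83.8), (-8, 80.2), (-5, 82.2), (-2, 84.3), (1, 85.3), (4, 84.5), (7, 83.4), (10, 81.1), (13, 80.7), (16, 83.3), (19, 84.8)]
-1 142 [-97.5 -90.3 -81.6] [-1.70265761e-02 -9.05420674e+01]
1 205 [88.4 93.4 96.9] [-5.11207736e-04  9.29357212e+01]
```

Run:
```python
from h import *
p,Rc,s=cur()
a=np.radians(80);x=np.array([np.cos(a),np.sin(a),0]);z=np.array([0,0,-1.]);T=np.stack([x,np.cross(z,x),z],1)
print(R.from_matrix(Rc.T@T).as_rotvec(degrees=True).round(2))
t=C0+M@np.array([-.0297,0,.17]);print(t,'after rot:',(T.T@(t-p)*1000).round(1))
```

```text
[-0.09  0.1  14.87]
[0.48675121 0.10915735 0.17      ] after rot: [292.  -34.2  13.4]
```

```bash
python3 -m handwheel '[{"offset":[0,0,0],"rot":[0,0,7.4],"claw":-1},{"offset":[0,0,0],"rot":[0,0,7.5],"claw":-1},{"offset":[25,-3,0],"rot":[0,0,0],"claw":-1},{"offset":[35,-4,0],"rot":[0,0,0],"claw":-1},{"offset":[40,-5,0],"rot":[0,0,0],"claw":-1},{"offset":[40,-5,0],"rot":[0,0,0],"claw":-1},{"offset":[40,-5,0],"rot":[0,0,0],"claw":-1},{"offset":[40,-5,0],"rot":[0,0,0],"claw":-1},{"offset":[35,-4,3],"rot":[0,0,0],"claw":-1},{"offset":[25,-2,5],"rot":[0,0,0],"claw":-1},{"offset":[12,-1,5],"rot":[0,0,0],"claw":-1},{"offset":[0,0,0],"rot":[0,0,0],"claw":-1}]'
cat > goal.py <<'E'
from h import *
import sys
p,Rc,s=cur()
a=np.radians(80);x=np.array([np.cos(a),np.sin(a),0]);z=np.array([0,0,-1.]);T=np.stack([x,np.cross(z,x),z],1)
t=C0+M@np.array([-.0297,0,float(sys.argv[1])])
print('rot',R.from_matrix(Rc.T@T).as_rotvec(degrees=True).round(2),'off',(Rc.T@(t-p)*1000).round(1),s['force'].round(1),s['grip_width'],s['clock'])
E
python3 goal.py .110
```

```text
clock: 23.7
position: [0.487, 0.1101, 0.1695]
tool_rot: [-3.14, 0.003, 1.398]
force: [-1.1, -0.8, -0.3]
grip_width: 0.0117
rot [-0.08  0.14  0.09] off [-0.8  0.  59.5] [-1.1 -0.8 -0.3] 0.011655250730814677 23.7
```

```bash
python3 -m handwheel '[{"offset":[0,0,15],"rot":[0,0,0],"claw":-1},{"offset":[0,0,20],"rot":[0,0,0],"claw":-1},{"offset":[-1,0,15],"rot":[0,0,0],"claw":-1},{"offset":[0,0,9],"rot":[0,0,0],"claw":-1},{"offset":[0,0,0],"rot":[0,0,0],"claw":-1},{"offset":[0,0,0],"rot":[0,0,0],"claw":-1}]'; python3 goal.py .103
python3 - <<'E'
from h import *
f=imaging.grab_frame('wrist');save(f,'w9')
f=imaging.grab_frame('scene');b=cv2.resize(f['color'][150:310,100:300],None,fx=4,fy=3.75,interpolation=cv2.INTER_CUBIC); cv2.imwrite('pics/s9.png',b[...,::-1])
E
```

```text
clock: 24.3
position: [0.4873, 0.1074, 0.1117]
tool_rot: [-3.141, 0.002, 1.395]
force: [0.5, -0.6, -0.1]
grip_width: 0.0115
rot [-0.01  0.12 -0.08] off [ 1.7 -0.9  8.7] [ 0.5 -0.6 -0.1] 0.011476166192114707 24.3
```

View pics/w9.png

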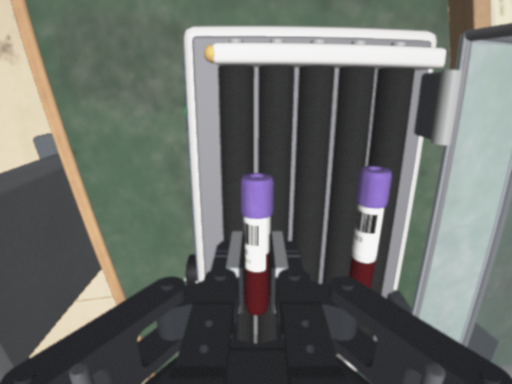

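View pics/s9.png

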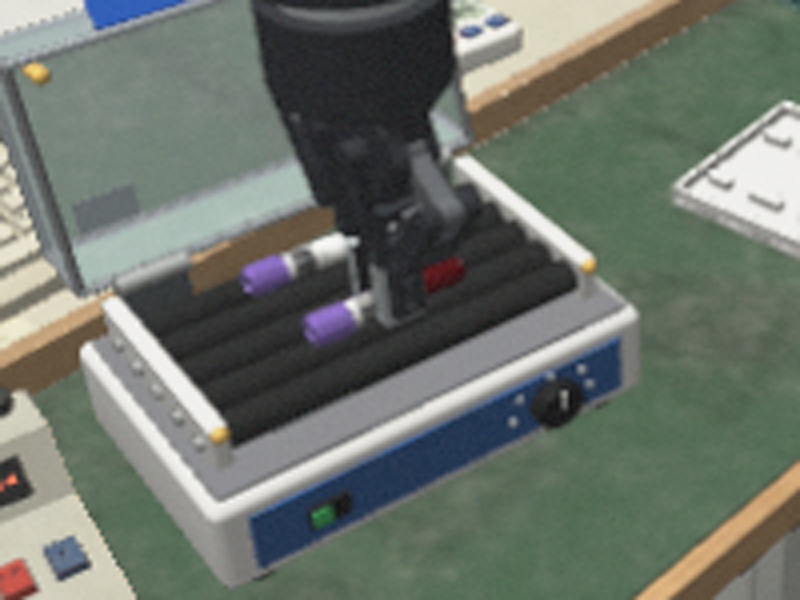

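In the wrist view the tube axis (257) lines up with the front groove line (256), clear of the rear tube and hood. Lowering gently.

```bash
python3 -m handwheel '[{"offset":[0,-0.5,2],"rot":[0,0,0],"claw":-1},{"offset":[0,0,2],"rot":[0,0,0],"claw":-1},{"offset":[0,0,2],"rot":[0,0,0],"claw":-1},{"offset":[0,0,0],"rot":[0,0,0],"claw":-1}]'; python3 goal.py .103;  python3 -m handwheel '[{"offset":[0,0,1],"rot":[0,0,0],"claw":-1},{"offset":[0,0,1],"rot":[0,0,0],"claw":-1},{"offset":[0,0,0],"rot":[0,0,0],"claw":-1}]'; python3 goal.py .102
python3 - <<'E'
from h import *
f=imaging.grab_frame('scene');b=cv2.resize(f['color'][210:250,160:230],None,fx=11,fy=11,interpolation=cv2.INTER_CUBIC); cv2.imwrite('pics/s10.png',b[...,::-1])
E
```

```text
clock: 24.8
position: [0.4864, 0.1081, 0.1051]
tool_rot: [-3.141, 0.002, 1.396]
force: [-0.3, 0.6, -0.5]
grip_width: 0.0113
rot [-0.04  0.12 -0.01] off [1.1 0.1 2.1] [-0.3  0.6 -0.5] 0.011283309698334175 24.8
clock: 25.1
position: [0.4865, 0.1081, 0.1032]
tool_rot: [-3.141, 0.002, 1.396]
force: [-0.4, -0.9, -0.5]
grip_width: 0.0114
rot [-0.03  0.12 -0.02] off [1.1 0.  1.2] [-0.4 -0.9 -0.5] 0.01135027951089555 25.1
```

View pics/s10.png

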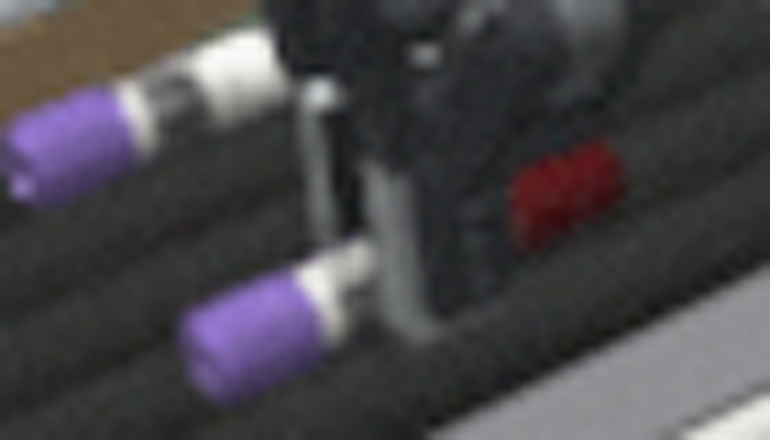

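```bash
python3 -m handwheel '[{"offset":[0,0,0.8],"rot":[0,0,0],"claw":-1},{"offset":[0,0,0.8],"rot":[0,0,0],"claw":-1},{"offset":[0,0,0],"rot":[0,0,0],"claw":-1}]'; python3 -m handwheel '[{"offset":[0,0,0.8],"rot":[0,0,0],"claw":-1},{"offset":[0,0,0],"rot":[0,0,0],"claw":-1}]'
```

```text
clock: 25.45
position: [0.4867, 0.1081, 0.1023]
tool_rot: [-3.141, 0.002, 1.396]
force: [-4.1, -2.0, 16.4]
grip_width: 0.0112
clock: 25.65
position: [0.4868, 0.1081, 0.1021]
tool_rot: [3.142, 0.001, 1.396]
force: [-9.6, -2.0, 36.6]
grip_width: 0.0117
```

Contact on the rollers. I'll back off 2 mm and release.

```bash
python3 -m handwheel '[{"offset":[0,0,-2.2],"rot":[0,0,0],"claw":-1},{"offset":[0,0,0],"rot":[0,0,0],"claw":-1}]'; python3 -m handwheel '[{"offset":[0,0,0],"rot":[0,0,0],"claw":-0.8},{"offset":[0,0,0],"rot":[0,0,0],"claw":-0.6},{"offset":[0,0,0],"rot":[0,0,0],"claw":-0.4},{"offset":[0,0,0],"rot":[0,0,0],"claw":-0.4},{"offset":[0,0,0],"rot":[0,0,0],"claw":-0.4}]'
python3 - <<'E'
from h import *
f=imaging.grab_frame('wrist');save(f,'w11')
f=imaging.grab_frame('scene');b=cv2.resize(f['color'][150:310,100:300],None,fx=4,fy=3.75,interpolation=cv2.INTER_CUBIC); cv2.imwrite('pics/s11.png',b[...,::-1])
E
```

```text
clock: 25.85
position: [0.4867, 0.1081, 0.1033]
tool_rot: [3.141, 0.002, 1.396]
force: [-0.2, 0.7, -0.3]
grip_width: 0.0114
clock: 26.35
position: [0.4865, 0.108, 0.103]
tool_rot: [-3.141, 0.002, 1.396]
force: [-0.7, 0.2, 0.2]
grip_width: 0.0256
```

View pics/w11.png

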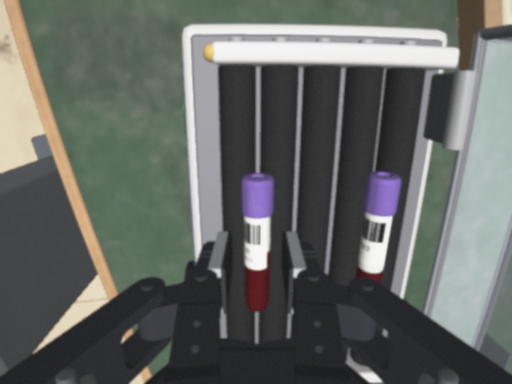

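View pics/s11.png

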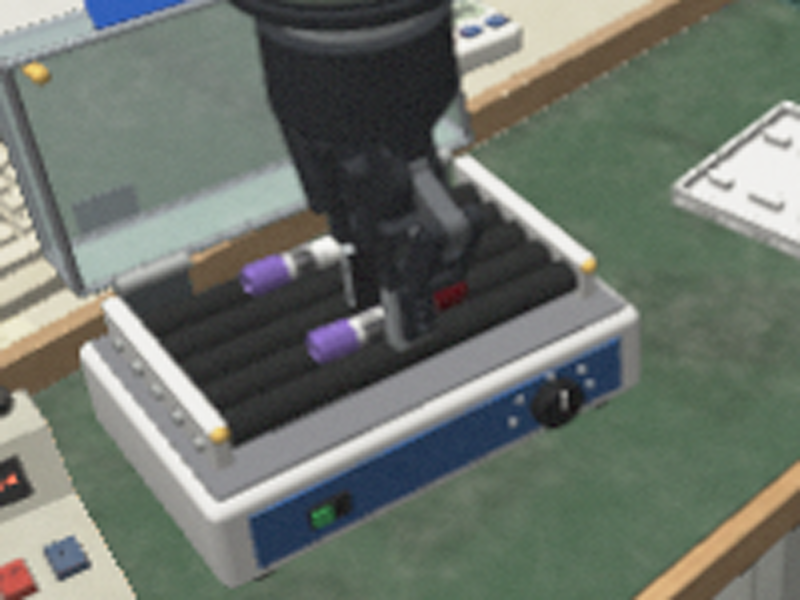

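The tube has settled in the front groove at (257,240) in the wrist view. I'll retreat straight up, then away to the right.

```bash
python3 -m handwheel '[{"offset":[0,0,-5],"rot":[0,0,0],"claw":-0.4},{"offset":[0,0,-10],"rot":[0,0,0],"claw":-0.4},{"offset":[0,0,-20],"rot":[0,0,0],"claw":-0.4},{"offset":[0,0,-30],"rot":[0,0,0],"claw":-0.4},{"offset":[0,0,-30],"rot":[0,0,0],"claw":-0.4},{"offset":[0,0,-30],"rot":[0,0,0],"claw":-0.4},{"offset":[-30,0,-20],"rot":[0,0,0],"claw":-0.4},{"offset":[-40,0,0],"rot":[0,0,0],"claw":-0.4},{"offset":[-40,0,0],"rot":[0,0,0],"claw":-0.4},{"offset":[-40,0,0],"rot":[0,0,0],"claw":-0.4},{"offset":[-40,0,0],"rot":[0,0,0],"claw":-0.4},{"offset":[-40,0,0],"rot":[0,0,0],"claw":-0.4}]'; python3 -m handwheel '[{"offset":[0,0,0],"rot":[0,0,0],"claw":-0.4},{"offset":[0,0,0],"rot":[0,0,0],"claw":-0.4},{"offset":[0,0,0],"rot":[0,0,0],"claw":-0.4}]'
python3 - <<'E'
from h import *
for c in ['scene','top']:
    f=imaging.grab_frame(c);b=cv2.resize(f['color'][90:310,60:330] if c=='scene' else f['color'][70:240,80:260],None,fx=2.9 if c=='scene' else 3.5,fy=2.7 if c=='scene' else 3.5,interpolation=cv2.INTER_CUBIC); cv2.imwrite(f'pics/{c}12.png',b[...,::-1])
    for q in imaging.mark_of('tube_center',c)+imaging.mark_of('mixed_tube_center',c):
        w=world(f,q['uv'],plane=.087); print(c,round(q['conf'],2),'mixer frame',(M.T@(w-C0)*1000).round(1))
E
```

```text
clock: 27.65
position: [0.4461, -0.1197, 0.2495]
tool_rot: [3.141, 0.002, 1.396]
force: [0.3, -0.5, 0.9]
grip_width: 0.0258
clock: 27.95
position: [0.4468, -0.1175, 0.2489]
tool_rot: [-3.142, 0.002, 1.397]
force: [-0.6, 0.2, 0.2]
grip_width: 0.0255
scene 0.68 mixer frame [-31.1  -4.9  87. ]
scene 0.67 mixer frame [-28.4  -2.2  87. ]
scene 0.63 mixer frame [34.9 -4.  87. ]
top 0.69 mixer frame [-32.   -7.9  87. ]
top 0.68 mixer frame [29.8 -2.9 87. ]
```

View pics/scene12.png

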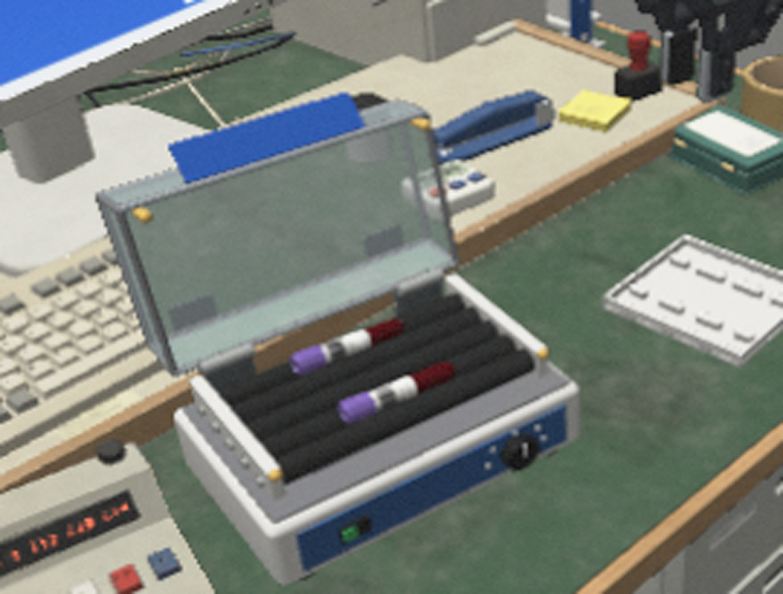

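View pics/top12.png

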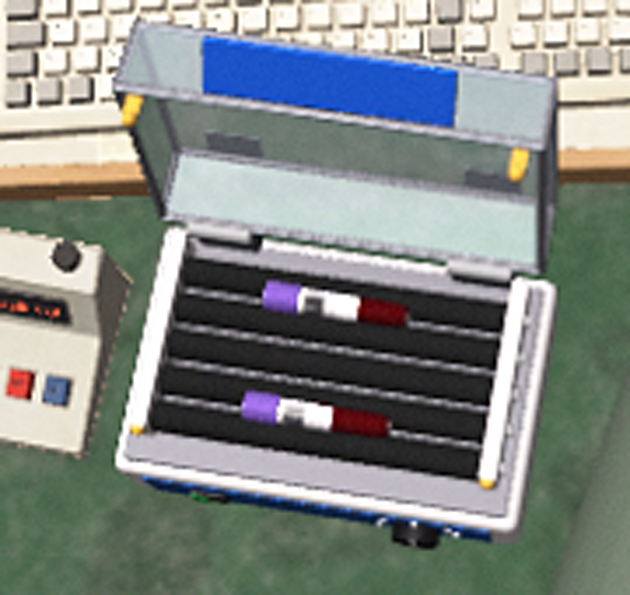

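Both views show the hood resting open, the tube lying fully in the front groove (315,415 in the top crop) and the rear tube still in its groove. The arm is clear, so I'm handing in.

```bash
python3 -c "
from workcell import bot; print(bot.job_done())"
```

```text
the job is handed in; nothing more can be done
None
```

The hood is open and stays open on its own, and the blood tube lies lengthwise in the front groove. The job was handed in at about 28 s.

**What I did:** I pried the lip up off its catch with the closed fingertips and guided the hood slowly past its balance point; the force stayed around 3 N or less. It then settled back by itself. I took the tube from the tray and released it a few millimetres or less above its seat.

**Last checks:**
- **Hood:** the top and scene pictures both show it resting open.
- **Tube:** it lies whole on the rollers in the front groove. The networks put its centre at x about -31 mm in the mixer frame (nominal -30) and within 8 mm of the middle along y.
- **Rear tube:** it still lies in the rear groove.
- **Arm:** it was clear of everything, with no contact force.

**What went less well:**
- **Knuckle touch:** on the first approach a gripper knuckle pressed the shut lip with about 22 N. I backed off and re-angled the tool.
- **Regripping:** I gripped the tube three times in the tray before settling on the depth.
- **Lowering:** the fingertips briefly pressed the rollers with about 38 N, close to the 40 N limit if it counts for the fingertips. I backed off before releasing.

The networks also disagreed by up to 5 mm on the rear tube's position, and once misplaced it completely in the scene view. The pictures show it in its groove.

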